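# Load the pair of chopsticks into the lit display stand

### The job

Swing the little lamp of the display stand well clear of the two slanted tubes, round to the side the tubes open to (about a quarter turn), and leave it there. Then slide the two chopsticks, one into each tube and either end first, until each is fully home on the tube's floor. Leave the tableware around where it is.

Things in the scene. Friction and masses are not known exactly. Their poses are not given: they have to be found in the camera images.
- chopstick_1: thin stick with a gilt finish, 230 long, 8 x 8 mm thick, lying on the table at one of three places (a fork lies at the third). Origin: middle of its length, on its underside (4 mm below its axis); x runs along the stick, z up as it lies
- chopstick_2: the other, identical chopstick; same frame
- stand: fixed dark wooden stand, board 130 x 230 x 14 mm, with two slanted tubes rising at 35 deg above the table towards their open mouths (on the robot's left; the stand is turned by up to 0.25 rad) and a lamp on a post. Origin: on the table between the tubes; y points to the side the tubes open to
- tube_near: square brass tube nearer the robot. Origin: centre of the bore's floor; z along the bore, out of the mouth; x level across the tube, y down. Bore 11 x 11 mm, 120 mm deep, walls 2 mm, then a lip 11 mm long flaring to about 22 mm. A stick fully home has its middle 115 mm along z and sticks out 110 mm beyond the bore
- tube_far: the second such tube, parallel, 60 mm further away; same frame and sizes
- lamp_arm (a joint): hinge of the lamp arm about a vertical post, rad; 0: arm at right angles over the path into the tubes; grows as the lamp swings away clockwise seen from above, stop at 1.7; stiff, stays where it is left. Anything over 1.1 is clear
- lamp_pin (a point): top of the upright brass pin on the lamp head, 13 mm diameter, free for its top 37 mm, by which the arm is swung; 135 mm from the hinge axis, 198 mm above the table; under it is a 60 mm wide white shade, its underside 125 mm above the table
- lamp_hinge (a point): point on the vertical hinge axis of the lamp arm, at the height of the arm's bar, 160 mm above the table; its x and y axes are the stand's: from here the pin lies at 135 mm along (-cos q, sin q) in that frame, q the joint value
- fork: fork 203 x 23 x 12 mm with gilt handle, lying on the table; leave it alone. Origin: its middle, underside; x along it
- spoon: spoon 193 x 41 x 16 mm, lying on the left; leave it alone. Origin: its middle, underside
- mill: wooden pepper mill 56 mm wide, 163 mm high, behind the stand; leave it alone. Origin: centre of its underside

How it is judged:
By the outcome, as a careful person would: the job done as asked, in the order asked, and still so for the second after the job is handed in, with the robot touching nothing.
It also fails if it takes over 72 s, if anything falls off the work surface, if the arm or the gripper's body presses on something with over 40 N, if the wrist force passes 120 N, or if a joint passes its speed limit or range.

### The arm

A 6-joint arm with a two-finger parallel gripper is mounted at the origin on the work surface; the furniture and walls round the work are solid. World frame = base frame: x ahead of the robot, y to its left, z up, the work surface at z = 0. Lengths are in m, angles in rad, forces in N, time in s.
With the tool pointing down it reaches from about 0.3 to 0.875 m from the base axis. Payload 6.4 kg.
Tool frame: the origin (TCP) lies between the finger pads; the fingertips stand 11 mm ahead of it and the grasp point (between the pads) lies 8 mm behind it (env.tcp_to_tips is the distance from the TCP to the fingertips, in m); z points along the fingers, x is the direction in which the jaws open and shut, and the axes are right-handed (so a half turn about z gives the same grasp; the last joint's range is limited). The gripper opens to 88 mm and grips with 3 to 60 N. Pads are 18 mm wide; open, the fingers measure 123 mm over their backs; the gripper's body (75 mm by 187 mm) begins 45 mm behind the grasp point.
Start: joints at [1.119, 0.181, 1.607, -0, 1.354, -0.206], TCP at [0.14, 0.558, 0.25] pointing down, gripper open.
Joint ranges: [-2.99, 2.99], [-0.89, 2.07], [0.3, 2.58], [-1.14, 4.28], [0, 2.63], [-3.12, 3.12]. Speed limits (rad/s): [2.57, 2.57, 3.01, 3.14, 3.14, 3.14].

### API

Orientations are given as a unit quaternion [w, x, y, z].
In Python, from plant import env gives the robot as it stands.
- The arm moves only by the tool play_rows, never from a script. Its argument "motion" is one flat list of numbers, 6 for each row, row after row: the shift along the world's x, y, z scaled (see below), then the turn, a rotation vector about the world's x, y, z scaled (see below). A call has 1 to 12 rows; each row shifts and turns the commanded pose from where the row before left it; what a row does not reach is not made up. The controller multiplies each number of a shift by 0.05 m and each number of a turn by 360 degrees. A row lasts 1/10 s, in which the tool goes at most 50 mm and 8.59 degrees, less where a joint would pass 70% of its speed; a pose out of reach is approached as far as the arm can. A call with a number of a shift or a turn outside -1 to 1 is refused whole. A call with a gripper value outside its range is refused whole. "fingers" is the opening, from 0 (shut) to 1 (fully open), set as the call begins (left out, the last holds). The fingers move at their own pace and stop on an object; "force" is the grip in N (left out, the last holds). Time passes only in rows, so rows that do not move let the fingers close. It gives the time, the measured TCP pose, the force and the opening at its end, in the units of the state.
- env.state(): the state, without advancing time (a new reading comes with each control period).
- env.read_camera(name): name is "scene" or "top" or "wrist"; returns a dict with "image" (420x560x3 uint8, red, green, blue), "intrinsics" (3x3 intrinsics, pixels), "D" ([k1, k2, p1, p2, k3] as OpenCV has them; the pictures are not rectified), "view" (4x4, takes a point from world to camera coordinates). Camera axes: x right, y up, looking along -z (the intrinsics and any distortion apply to the point x, -y, -z); pixel columns grow to the right and rows downward; lengths in m; the calibration is good to about 2 mm. A picture is of the moment at which its call begins. There is no depth.
- env.hand_in(): hands the job in, once; it reports no verdict.
Trained networks look in a picture, given as the dict that the camera call returned (one of the last four; its "shot" number tells which), for a name from the list of things; names that differ only in an ending like _2 or _b are one class to them, and where a whole thing is asked for, a point or a joint stands for the part that bears it (a point fixed in the world has none). Each returns a list of dicts, best first, with "conf" (0 to 1); they miss things now and then, are a little off and sometimes report something else, mostly with a low value. They report only what shows in the picture. A call takes as long as a camera call.
- env.search_frame(picture, query): "centre" ([row, column] in pixels, amid what is visible of it).
- env.silhouettes(picture, query): "pixels" (420x560 bool, what is visible of it) and "centre" ([row, column] in pixels, amid what is visible of it).
The state is a dict: "time_s": time; "qpos": joint angles; "joint_velocities": joint speeds; "effort": joint torques, N m; "position": TCP position; "tool_rot": TCP orientation; "force": force on the tool from outside, world axes, zero at the start; "moment": the same for the moment, N m; "width": opening from 0.0 (shut) to 1.0 (fully open).
Only numpy, scipy, OpenCV 4.12 (cv2) and the standard library are available. Lean on these libraries where they do the work, as an engineer would, in place of code of your own. Each camera call takes 0.05 s, during which the arm holds its last target.

## Working session

There is one attempt and no reset: what is moved stays moved. The work goes in short steps, Python scripts to look and compute and a tool call to move; the robot and the scene stay as the last step left them, time stands still between calls to the robot, and variables do not carry over. Pictures are saved under pics/ and viewed, and the job is handed in when it is done.

Besides the shell and the picture viewer there is one more tool, called as name(argument=value, ...) on one line, values as JSON. play_rows: Moves the arm, as the interface text tells. Its arguments: {"type":"object","properties":{"motion":{"type":"array"},"fingers":{"type":"number"},"force":{"type":"number"}},"required":["motion"]}

```bash
ls; mkdir -p pics; cat > h.py <<'E'
import numpy as np, cv2
from plant import env
def snap(name,fn=None):
    p=env.read_camera(name)
    if fn: cv2.imwrite('pics/'+fn,cv2.cvtColor(p['image'],cv2.COLOR_RGB2BGR))
    return p
def ray(p,rc):
    K=np.array(p['intrinsics'],float);D=np.array(p['D'],float);V=np.array(p['view'],float)
    u=cv2.undistortPoints(np.array([[[rc[1],rc[0]]]],float),K,D)[0,0]
    d=np.array([u[0],-u[1],-1.]);R=V[:3,:3]
    o=-R.T@V[:3,3];d=R.T@d
    return o,d/np.linalg.norm(d)
def atz(p,rc,z):
    o,d=ray(p,rc);return o+d*(z-o[2])/d[2]
def proj(p,X):
    K=np.array(p['intrinsics'],float);D=np.array(p['D'],float);V=np.array(p['view'],float)
    X=np.atleast_2d(X);c=X@V[:3,:3].T+V[:3,3];c=c*[1,-1,-1]
    uv=cv2.projectPoints(c.reshape(-1,1,3),np.zeros(3),np.zeros(3),K,D)[0][:,0]
    return uv[:,::-1]
E
python3 - <<'E'
from h import *
for n in['scene','top','wrist']:
    p=snap(n,n+'0.png'); print(n,np.round(p['view'],3).tolist(),np.round(p['intrinsics'],1).tolist(),p['D'])
    for q in['chopstick_1','stand','tube_near','lamp_pin','lamp_arm','lamp_hinge','fork','spoon','mill']:
        try:
            print(q,[(np.round(r['centre'],1).tolist(),round(r['conf'],2)) for r in env.search_frame(p,q)])
        except Exception as e: print(q,e)
print(env.state())
E
```

```text
pics
scene [[0.719, -0.695, 0.011, -0.395], [0.528, 0.557, 0.641, -0.388], [-0.451, -0.455, 0.768, -1.059], [0.0, 0.0, 0.0, 1.0]] [[519.1, 0.0, 274.8], [0.0, 519.1, 210.2], [0.0, 0.0, 1.0]] [-0.02420789  0.          0.          0.          0.        ]
chopstick_1 [([331.6, 361.8], 0.83), ([318.5, 305.6], 0.51), ([230.2, 372.5], 0.34)]
stand [([237.9, 272.4], 0.84)]
tube_near [([243.1, 258.8], 0.79)]
lamp_pin [([194.1, 251.0], 0.63), ([186.8, 180.9], 0.25)]
lamp_arm [([195.4, 256.3], 0.78)]
lamp_hinge [([241.9, 271.5], 0.79), ([232.8, 278.9], 0.51)]
fork [([214.9, 187.1], 0.55)]
spoon [([189.8, 175.9], 0.74), ([332.7, 358.6], 0.68)]
mill [([229.1, 368.6], 0.73)]
top [[0.011, -1.0, 0.011, 0.014], [0.996, 0.012, 0.084, -0.586], [-0.084, 0.01, 0.996, -1.104], [0.0, 0.0, 0.0, 1.0]] [[392.3, 0.0, 278.8], [0.0, 392.3, 209.9], [0.0, 0.0, 1.0]] [-0.07502485  0.          0.          0.          0.        ]
chopstick_1 [([234.3, 387.1], 0.73), ([280.1, 345.6], 0.51)]
stand [([224.2, 272.2], 0.61)]
tube_near []
lamp_pin [([225.2, 259.5], 0.97)]
lamp_arm [([219.7, 258.4], 0.6), ([226.7, 272.7], 0
[... 518 characters left out ...]
.3, 184.1], 0.65)]
mill []
{'time_s': 1.5, 'qpos': array([ 1.11870680e+00,  1.80803323e-01,  1.60698689e+00,  2.16167124e-05,
        1.35378453e+00, -2.06266119e-01]), 'joint_velocities': array([-0.001303  ,  0.00200817,  0.00038227,  0.00116015,  0.00025558,
        0.00153851]), 'effort': array([-4.32610977e-04, -4.33825850e+01, -3.42167151e+01,  7.01988721e-02,
        3.09635396e-02,  2.82791075e-05]), 'position': array([0.13989867, 0.55774853, 0.24971893]), 'tool_rot': array([-1.34211501e-05,  7.88466734e-01,  6.15077401e-01,  3.39029057e-06]), 'force': array([ 0.83667636, -0.24663427, -0.17464057]), 'moment': array([-0.00172734, -0.01492631,  0.00357818]), 'width': 1.0010621430699678}
```

View pics/scene0.png

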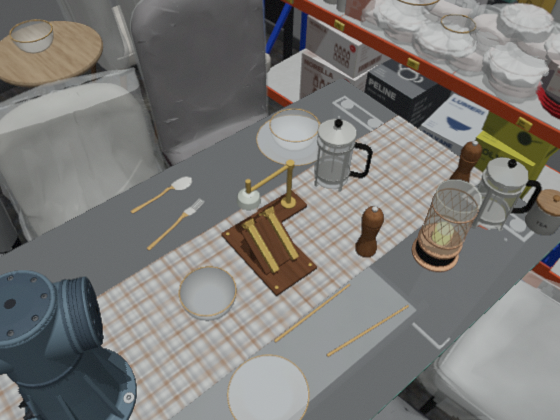

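View pics/top0.png

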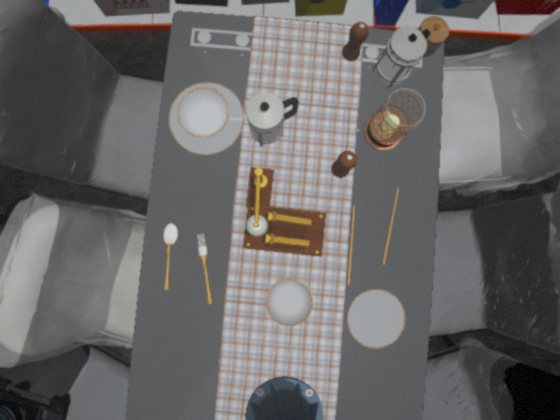

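View pics/wrist0.png

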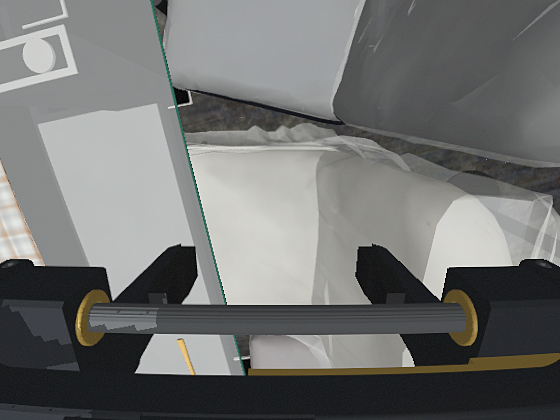

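```bash
python3 - <<'E'
import cv2
t=cv2.imread('pics/top0.png');s=cv2.imread('pics/scene0.png')
cv2.imwrite('pics/t1.png',cv2.resize(t[160:262,235:335],None,fx=6,fy=5.8,interpolation=cv2.INTER_CUBIC))
cv2.imwrite('pics/s1.png',cv2.resize(s[150:295,215:335],None,fx=5,fy=4,interpolation=cv2.INTER_CUBIC))
E
```

```text
(no output)
```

View pics/t1.png

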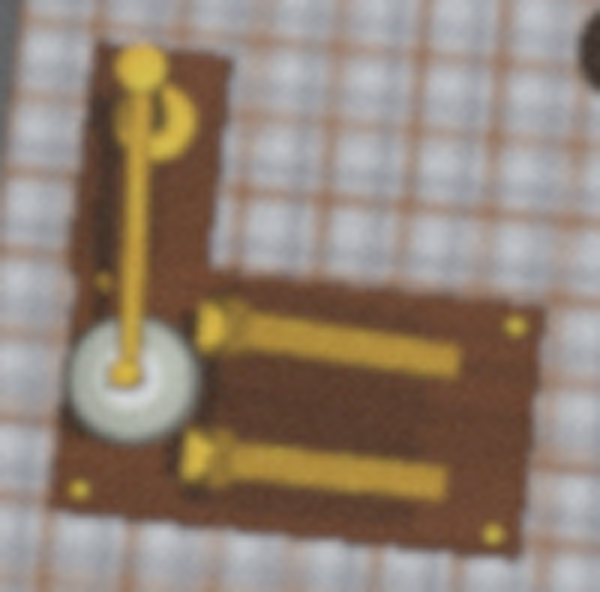

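View pics/s1.png

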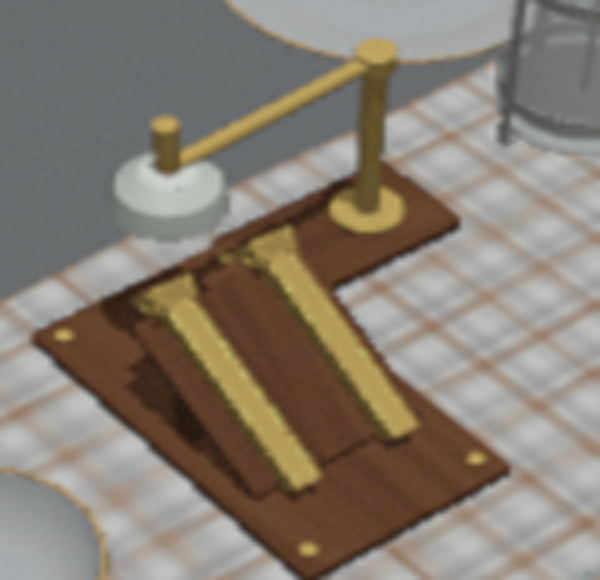

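```bash
cat > fit.py <<'E'
from h import *
from scipy.optimize import least_squares
import pickle
pt=env.read_camera('top');ps=env.read_camera('scene')
pickle.dump((pt,ps),open('ps.pkl','wb'))
T=lambda u,v:(160+v/5.8-.4,235+u/6-.4)
S=lambda u,v:(150+v/4-.4,215+u/5-.4)
ta=np.radians(35)
def tube(sx,lx,ly,lz,f):
    # stand coords: z axis (0,c,s), y down-ish (0,s,-c), x (±1)
    c,s=np.cos(ta),np.sin(ta)
    return np.array([sx+lx,f[0]+lz*c+ly*s,f[1]+lz*s-ly*c])
h=.0075
obs=[]
# (cam, pix, kind,args)
obs+= [(pt,T(124,374),'pin',.198),(pt,T(140,66),'hin',.168)]
obs+= [(ps,S(166,124),'pin',.198),(ps,S(376,50),'hin',.168)]
# tube backs, top face corners
obs+= [(pt,T(461,346),'tb',(.03,h,-h)),(pt,T(459,377),'tb',(.03,-h,-h)),
       (pt,T(447,464),'tb',(-.03,h,-h)),(pt,T(444,500),'tb',(-.03,-h,-h))]
obs+= [(ps,S(383,437),'tb',(.03,-h,-h)),(ps,S(412,420),'tb',(.03,h,-h)),
       (ps,S(287,491),'tb',(-.03,-h,-h)),(ps,S(322,471),'tb',(-.03,h,-h))]
# mouths top edge (lip half 11, at 131)
m=.011
obs+= [(pt,T(202,305),'tm',(.03,m,-m)),(pt,T(197,347),'tm',(.03,-m,-m)),
       (pt,T(188,434),'tm',(-.03,m,-m)),(pt,T(182,478),'tm',(-.03,-m,-m))]
obs+= [(ps,S(247,240),'tm',(.03,-m,-m)),(ps,S(293,228),'tm',(.03,m,-m)),
       (ps,S(145,292),'tm',(-.03,-m,-m)),(ps,S(189,277),'tm',(-.03,m,-m))]
def W(p,X):
    x,y,a=p[:3];c,s=np.cos(a),np.sin(a)
    return np.array([x+c*X[0]-s*X[1],y+s*X[0]+c*X[1],X[2]])
def pred(p,k,a):
    # p: x,y,yaw, fy,fz, back, hx,hy,q
    if k=='pin': X=np.array([p[6]-.135*np.cos(p[8]),p[7]+.135*np.sin(p[8]),a])
    if k=='hin': X=np.array([p[6],p[7],a])
    if k=='tb': X=tube(a[0],a[1],a[2],-p[5],p[3:5])
    if k=='tm': X=tube(a[0],a[1],a[2],.131,p[3:5])
    return W(p,X)
def res(p):
    r=[proj(c,pred(p,k,a))[0]-np.array(px) for c,px,k,a in obs]
    return np.r_[np.ravel(r),(p[3]+.055)/.5]   # weak: gauge
E
python3 - <<'E'
from fit import *
p0=np.array([.55,.0,-.1,-.05,.02,.003,.13,.05,0])
# gauge: y of the origin is free vs fy -> fixed by prior
s=least_squares(res,p0,loss='soft_l1')
print(np.round(s.x,4));r=res(s.x)[:-1].reshape(-1,2)
for o,e in zip(obs,r): print(o[2],o[3],np.round(e,2))
p=s.x
print('pin',pred(p,'pin',.198),'hinge',pred(p,'hin',.16))
for sx in(-.03,.03): print('floor',W(p,tube(sx,0,0,0,p[3:5])),'mouth',W(p,tube(sx,0,0,.131,p[3:5])))
np.save('p.npy',p)
for c in (pt,ps):
    for r in env.silhouettes(c,'chopstick_1'):
        ys,xs=np.nonzero(r['pixels']);
        P=np.array([atz(c,(a,b),.004)[:2] for a,b in zip(ys,xs)])
        m=P.mean(0);u=np.linalg.svd(P-m,full_matrices=0)[2][0];t=(P-m)@u
        print(round(r['conf'],2),len(ys),'mid',np.round(m+u*(t.min()+t.max())/2,4),'len',np.ptp(t),'dir',np.round(u,4), (ys.mean(),xs.mean()))
E
```

```text
[ 5.292e-01 -4.000e-04 -1.005e-01 -5.500e-02  2.820e-02  7.200e-03
  1.345e-01  9.020e-02 -7.810e-02]
pin 0.198 [-0.3 -0.1]
hin 0.168 [ 0.08 -0.14]
pin 0.198 [ 0.32 -0.09]
hin 0.168 [0.1  0.11]
tb (0.03, 0.0075, -0.0075) [-0.04 -1.5 ]
tb (0.03, -0.0075, -0.0075) [-0.17 -1.72]
tb (-0.03, 0.0075, -0.0075) [ 0.52 -1.38]
tb (-0.03, -0.0075, -0.0075) [-0.44 -1.43]
tb (0.03, -0.0075, -0.0075) [0.28 1.68]
tb (0.03, 0.0075, -0.0075) [1.39 0.66]
tb (-0.03, -0.0075, -0.0075) [-0.35  1.32]
tb (-0.03, 0.0075, -0.0075) [ 1.39 -0.72]
tm (0.03, 0.011, -0.011) [-0.81  2.91]
tm (0.03, -0.011, -0.011) [0.19 2.81]
tm (-0.03, 0.011, -0.011) [-0.52  2.69]
tm (-0.03, -0.011, -0.011) [0.2  2.74]
tm (0.03, -0.011, -0.011) [ 0.39 -0.5 ]
tm (0.03, 0.011, -0.011) [-0.89 -2.45]
tm (-0.03, -0.011, -0.011) [-0.6  -0.39]
tm (-0.03, 0.011, -0.011) [-1.31 -1.66]
pin [0.53710421 0.0789092  0.198     ] hinge [0.67207042 0.07588871 0.16      ]
floor [ 0.49379708 -0.05208326  0.02815889] mouth [0.5045652  0.05468402 0.1032974 ]
floor [ 0.55349423 -0.05810407  0.02815889] mouth [0.56426235 0.04866321 0.1032974 ]
0.73 139 mid [ 0.539 -0.308] len 0.20554699107908936 dir [-0.9795  0.2013] (np.float64(224.15827338129498), np.float64(390.68345323741005))
0.5 82 mid [ 0.4896 -0.1912] len 0.2196202113663888 dir [-0.9972  0.0753] (np.float64(245.97560975609755), np.float64(350.5853658536585))
0.23 305 mid [0.4157 0.2319] len 0.2018208970639172 dir [-0.9869 -0.1613] (np.float64(262.6360655737705), np.float64(204.34754098360656))
0.76 16 mid [ 0.4843 -0.2934] len 0.0905890747645462 dir [-0.9793  0.2022] (np.float64(348.75), np.float64(336.625))
0.75 275 mid [ 0.4881 -0.1903] len 0.23360788987910147 dir [-0.9969  0.0785] (np.float64(315.9127272727273), np.float64(307.6181818181818))
```

```bash
cat > fit2.py <<'E'
from h import *
import fit
from fit import *
def pred2(p,k,a):
    if k=='tm': return W(p,tube(a[0],np.sign(a[1])*p[10],-p[10],p[9],p[3:5]))
    return pred(p,k,a)
E
python3 - <<'E'
from fit2 import *
def res(p):
    r=[proj(c,pred2(p,k,a))[0]-np.array(px) for c,px,k,a in obs]
    return np.r_[np.ravel(r),(p[3]+.055)/.5,(p[11]-np.radians(35))*0]
def res_(p):
    fit.ta=p[11]; return res(p)
p0=np.array([.55,.0,-.1,-.05,.02,.003,.13,.05,0,.131,.011,np.radians(35)])
s=least_squares(res_,p0,loss='soft_l1',x_scale=.01)
p=s.x;print(np.round(p,4),np.degrees(p[11]),s.cost)
r=res_(p)[:-2].reshape(-1,2)
for o,e in zip(obs,r): print(o[2],o[3],np.round(e,2))
for px in [(545,308),(520,555),(52,510),(98,42),(232,58)]: print(px,atz(pt,T(*px),.014))
E
```

```text
[ 0.4629 -0.5739 -0.1151 -0.055  -0.2731 -0.6443  0.1332  0.6695 -0.0928
  0.7808  0.01    0.491 ] 28.13175327607007 13.82621871306071
pin 0.198 [-0.3 -0.1]
hin 0.168 [ 0.08 -0.14]
pin 0.198 [ 0.32 -0.09]
hin 0.168 [0.1  0.11]
tb (0.03, 0.0075, -0.0075) [ 0.27 -0.25]
tb (0.03, -0.0075, -0.0075) [ 0.16 -0.54]
tb (-0.03, 0.0075, -0.0075) [ 0.93 -0.44]
tb (-0.03, -0.0075, -0.0075) [-0.   -0.58]
tb (0.03, -0.0075, -0.0075) [-0.44  2.23]
tb (0.03, 0.0075, -0.0075) [0.71 1.29]
tb (-0.03, -0.0075, -0.0075) [-1.25  1.54]
tb (-0.03, 0.0075, -0.0075) [ 0.53 -0.42]
tm (0.03, 0.011, -0.011) [-0.66  1.11]
tm (0.03, -0.011, -0.011) [-0.51  0.99]
tm (-0.03, 0.011, -0.011) [-0.59  0.57]
tm (-0.03, -0.011, -0.011) [-0.73  0.61]
tm (0.03, -0.011, -0.011) [ 0.99 -1.19]
tm (0.03, 0.011, -0.011) [ 0.2 -3.8]
tm (-0.03, -0.011, -0.011) [-0.33 -1.16]
tm (-0.03, 0.011, -0.011) [-0.5  -3.11]
(545, 308) [ 0.5803934  -0.11553478  0.014     ]
(520, 555) [ 0.45707896 -0.1037074   0.014     ]
(52, 510) [0.47703684 0.12134876 0.014     ]
(98, 42) [0.71270397 0.10319932 0.014     ]
(232, 58) [0.70529665 0.03763967 0.014     ]
```

play_rows(motion=[0.4, -0.48, 0.05, 0, 0, 0.0018, 0.4, -0.48, 0.05, 0, 0, 0.0018, 0.4, -0.48, 0, 0, 0, 0.0018, 0.4, -0.48, 0, 0, 0, 0.0018, 0.4, -0.48, 0, 0, 0, 0.0018, 0.4, -0.48, 0, 0, 0, 0.0018, 0.4, -0.48, 0, 0, 0, 0.0018, 0.4, -0.48, 0, 0, 0, 0.0018, 0.4, -0.48, 0, 0, 0, 0.0018, 0.4, -0.48, 0, 0, 0, 0.0018, 0.4, -0.48, 0, 0, 0, 0.0018, 0.4, -0.48, 0, 0, 0, 0.0018], fingers=1)

```text
time_s: 3.0
position: [0.3806, 0.2687, 0.2549]
tool_rot: [0.0, 0.745, 0.667, 0.0]
force: [-0.5, -0.2, 1.1]
width: 1.0
```

```bash
python3 - <<'E'
from h import *
p=snap('wrist','w1.png'); print(env.state()['position'],env.state()['time_s'])
V=p['view'];print('campos',-V[:3,:3].T@V[:3,3])
E
```

```text
[0.38326918 0.26599558 0.25502016] 3.05
campos [0.30511085 0.27687855 0.38950933]
```

View pics/w1.png

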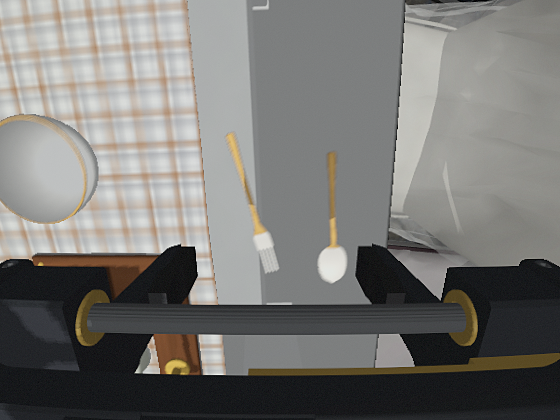

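play_rows(motion=[0.4, -0.48, 0, 0, 0, 0.0018, 0.4, -0.48, 0, 0, 0, 0.0018, 0.4, -0.48, 0, 0, 0, 0.0018, 0.4, -0.48, 0, 0, 0, 0.0018, 0.4, -0.48, 0, 0, 0, 0.0018, 0.4, -0.48, 0, 0, 0, 0.0018, 0.4, -0.48, 0, 0, 0, 0.0018, 0.4, -0.48, 0, 0, 0, 0.0018, 0, 0, 0, 0, 0, 0])

```text
time_s: 3.95
position: [0.5418, 0.0751, 0.2547]
tool_rot: [0.001, 0.715, 0.699, 0.0]
force: [-0.9, 0.3, -0.3]
width: 1.004
```

```bash
python3 - <<'E'
from h import *
p=snap('top','t2.png'); print(env.state()['position'],env.state()['time_s'])
p=snap('scene','s2.png')
r=env.search_frame(p,'lamp_pin');print(r)
E
```

```text
[0.54054644 0.07659333 0.25448206] 4.0
[{'centre': [194.5, 247.5], 'conf': 0.92}]
```

View pics/s2.png

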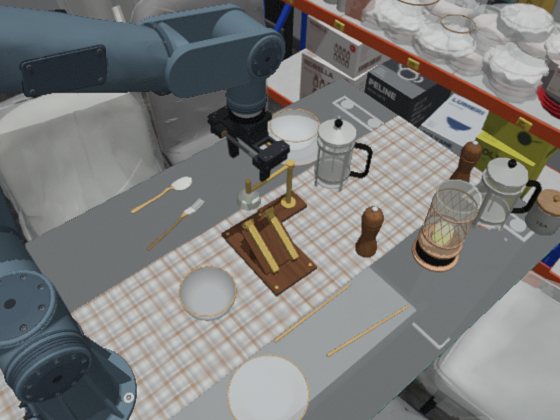

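play_rows(motion=[-0.06, 0.05, -0.3, 0, 0, 0, 0, 0, -0.3, 0, 0, 0, 0, 0, -0.3, 0, 0, 0, 0, 0, -0.3, 0, 0, 0, 0, 0, -0.3, 0, 0, 0, 0, 0, 0, 0, 0, 0])

```text
time_s: 4.7
position: [0.5348, 0.0808, 0.1767]
tool_rot: [-0.002, 0.714, 0.7, -0.002]
force: [0.4, -0.2, -0.2]
width: 0.999
```

play_rows(motion=[0, 0, 0, 0, 0, 0, 0, 0, 0, 0, 0, 0, 0, 0, 0, 0, 0, 0, 0, 0, 0, 0, 0, 0, 0, 0, 0, 0, 0, 0, 0, 0, 0, 0, 0, 0, 0, 0, 0, 0, 0, 0], fingers=0, force=15)

```text
time_s: 5.4
position: [0.5369, 0.0802, 0.1798]
tool_rot: [0.0, 0.714, 0.7, 0.0]
force: [0.0, 0.4, 0.1]
width: 0.391
```

```bash
python3 - <<'E'
from h import *
p=snap('scene','s3.png');im=cv2.imread('pics/s3.png')
cv2.imwrite('pics/s3c.png',cv2.resize(im[110:260,180:330],None,fx=4,fy=4,interpolation=cv2.INTER_CUBIC))
print(env.state())
E
```

```text
{'time_s': 5.45, 'qpos': array([-7.04109808e-02,  1.83853849e-01,  1.75299213e+00,  4.13901298e-06,
        1.20466609e+00, -1.62158019e+00]), 'joint_velocities': array([-0.00056418,  0.00032773,  0.00049574,  0.00124074, -0.00158859,
        0.00133015]), 'effort': array([ 8.20880050e-04, -4.11110187e+01, -3.17756402e+01, -1.77643681e-02,
        7.59781036e-02,  2.32983402e-04]), 'position': array([0.53692105, 0.08022604, 0.17975049]), 'tool_rot': array([2.88855713e-05, 7.14012373e-01, 7.00133080e-01, 2.81621936e-05]), 'force': array([-0.07607788,  0.69066029, -0.25869294]), 'moment': array([ 0.01829254, -0.06497325, -0.05514633]), 'width': 0.3418700992358931}
```

View pics/s3c.png

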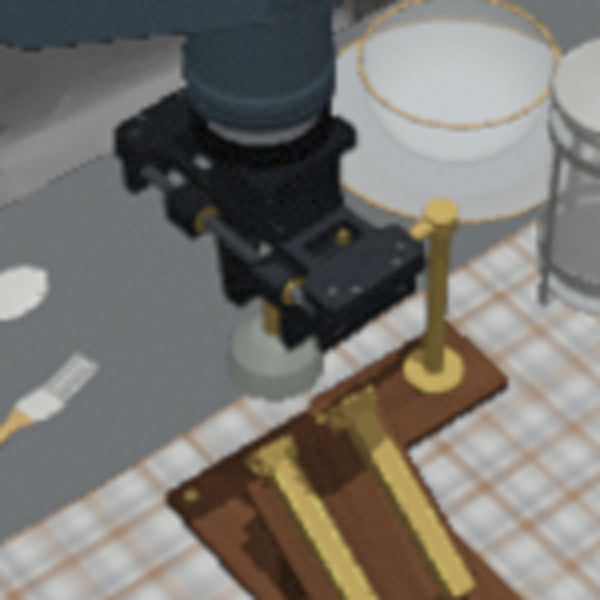

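play_rows(motion=[0, 0, 0, 0, 0, 0, 0, 0, 0, 0, 0, 0, 0, 0, 0, 0, 0, 0, 0, 0, 0, 0, 0, 0])

```text
time_s: 5.85
position: [0.5369, 0.0802, 0.1797]
tool_rot: [-0.0, 0.714, 0.7, -0.0]
force: [0.0, -0.3, -0.5]
width: 0.138
```

```bash
python3 - <<'E'
import numpy as np
h=np.array([.672,.0762]);p=np.array([.537,.0802]);d=p-h;print(np.hypot(*d))
for i in range(24):
    a=np.radians(-3.75)
    n=np.array([[np.cos(a),-np.sin(a)],[np.sin(a),np.cos(a)]])@d
    s=(n-d)/.05;print(f"{s[0]:.3f}, {s[1]:.3f}, 0, 0, 0, -0.0104,",end=' '+('\n' if i%12==11 else ''));d=n
print(h+d)
E
```

```text
0.13505924625881785
0.011, 0.176, 0, 0, 0, -0.0104, 0.023, 0.175, 0, 0, 0, -0.0104, 0.034, 0.173, 0, 0, 0, -0.0104, 0.045, 0.171, 0, 0, 0, -0.0104, 0.056, 0.168, 0, 0, 0, -0.0104, 0.067, 0.164, 0, 0, 0, -0.0104, 0.078, 0.159, 0, 0, 0, -0.0104, 0.088, 0.153, 0, 0, 0, -0.0104, 0.098, 0.147, 0, 0, 0, -0.0104, 0.107, 0.141, 0, 0, 0, -0.0104, 0.116, 0.133, 0, 0, 0, -0.0104, 0.125, 0.125, 0, 0, 0, -0.0104, 
0.133, 0.117, 0, 0, 0, -0.0104, 0.140, 0.108, 0, 0, 0, -0.0104, 0.147, 0.099, 0, 0, 0, -0.0104, 0.153, 0.089, 0, 0, 0, -0.0104, 0.158, 0.079, 0, 0, 0, -0.0104, 0.163, 0.068, 0, 0, 0, -0.0104, 0.167, 0.057, 0, 0, 0, -0.0104, 0.171, 0.046, 0, 0, 0, -0.0104, 0.173, 0.035, 0, 0, 0, -0.0104, 0.175, 0.024, 0, 0, 0, -0.0104, 0.176, 0.012, 0, 0, 0, -0.0104, 0.177, 0.001, 0, 0, 0, -0.0104, 
[0.676  0.2112]
```

play_rows(motion=[0.011, 0.176, 0, 0, 0, -0.0104, 0.023, 0.175, 0, 0, 0, -0.0104, 0.034, 0.173, 0, 0, 0, -0.0104, 0.045, 0.171, 0, 0, 0, -0.0104, 0.056, 0.168, 0, 0, 0, -0.0104, 0.067, 0.164, 0, 0, 0, -0.0104, 0.078, 0.159, 0, 0, 0, -0.0104, 0.088, 0.153, 0, 0, 0, -0.0104, 0.098, 0.147, 0, 0, 0, -0.0104, 0.107, 0.141, 0, 0, 0, -0.0104, 0.116, 0.133, 0, 0, 0, -0.0104, 0.125, 0.125, 0, 0, 0, -0.0104])

```text
time_s: 7.05
position: [0.5795, 0.1747, 0.1797]
tool_rot: [0.0, 0.928, 0.373, -0.0]
force: [0.1, -0.5, 0.7]
width: 0.138
```

play_rows(motion=[0.133, 0.117, 0, 0, 0, -0.0104, 0.14, 0.108, 0, 0, 0, -0.0104, 0.147, 0.099, 0, 0, 0, -0.0104, 0.153, 0.089, 0, 0, 0, -0.0104, 0.158, 0.079, 0, 0, 0, -0.0104, 0.163, 0.068, 0, 0, 0, -0.0104, 0.167, 0.057, 0, 0, 0, -0.0104, 0.171, 0.046, 0, 0, 0, -0.0104, 0.173, 0.035, 0, 0, 0, -0.0104, 0.175, 0.024, 0, 0, 0, -0.0104, 0.176, 0.012, 0, 0, 0, -0.0104, 0.177, 0.001, 0, 0, 0, -0.0104])

```text
time_s: 8.25
position: [0.6762, 0.2119, 0.1797]
tool_rot: [-0.0, 1.0, -0.01, -0.0]
force: [-1.0, 1.1, 1.2]
width: 0.139
```

play_rows(motion=[0, 0, 0, 0, 0, 0, 0, 0, 0, 0, 0, 0, 0, 0, 0, 0, 0, 0, 0, 0, 0, 0, 0, 0], fingers=0.5)

```text
time_s: 8.65
position: [0.6756, 0.2112, 0.1796]
tool_rot: [0.0, 1.0, -0.008, -0.0]
force: [-0.1, -0.3, 1.2]
width: 0.479
```

```bash
python3 - <<'E'
from h import *
p=snap('top','t4.png');p=snap('scene','s4.png')
r=env.search_frame(p,'lamp_pin');print(r)
E
```

```text
[{'centre': [148.3, 257.9], 'conf': 0.55}]
```

View pics/s4.png

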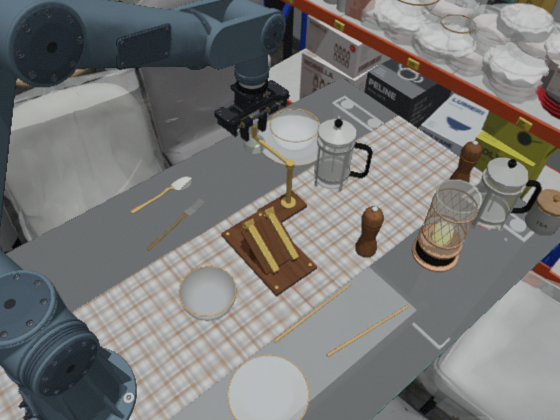

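play_rows(motion=[0, 0, 0.6, 0, 0, 0, 0, 0, 0.7, 0, 0, 0, 0, 0, 0.7, 0, 0, 0, 0, 0, 0.7, 0, 0, 0])

```text
time_s: 9.2
position: [0.6757, 0.2112, 0.3161]
tool_rot: [0.0, 1.0, -0.008, -0.0]
force: [-0.0, 0.2, 1.0]
width: 0.496
```

play_rows(motion=[-0.427, -0.218, 0, 0, 0, -0.0205, -0.427, -0.218, 0, 0, 0, -0.0205, -0.427, -0.218, -0.2, 0, 0, -0.0205, -0.427, -0.218, -0.2, 0, 0, -0.0205, -0.427, -0.218, -0.2, 0, 0, -0.0205, -0.427, -0.218, -0.2, 0, 0, -0.0205, -0.427, -0.218, -0.2, 0, 0, -0.0205, -0.427, -0.218, -0.2, 0, 0, -0.0205, -0.427, -0.218, -0.2, 0, 0, -0.0205, -0.427, -0.218, -0.2, 0, 0, -0.0205, -0.427, -0.218, -0.2, 0, 0, -0.0205, -0.427, -0.218, -0.2, 0, 0, -0.0205], fingers=0.3)

```text
time_s: 10.4
position: [0.4188, 0.0801, 0.2145]
tool_rot: [-0.0, 0.708, -0.706, 0.0]
force: [0.2, -0.1, 0.3]
width: 0.3
```

play_rows(motion=[0, 0, 0, 0, 0, 0, 0, 0, 0, 0, 0, 0])

```text
time_s: 10.6
position: [0.4204, 0.0804, 0.2154]
tool_rot: [-0.001, 0.711, -0.703, 0.001]
force: [0.1, -0.0, 0.5]
width: 0.304
```

```bash
python3 - <<'E'
from h import *
import pickle
p=snap('wrist','w5.png');q=snap('top','t5.png')
print(env.state()['position'],env.state()['qpos'])
s=env.search_frame(p,'tube_near');print(s)
pickle.dump((p,q),open('w5.pkl','wb'))
E
```

```text
[0.42115284 0.08060116 0.21575041] [-8.93612106e-02 -1.27207848e-01  1.99395313e+00  2.23570117e-04
  1.27260094e+00  1.47099409e+00]
[{'centre': [113.3, 348.3], 'conf': 0.56}, {'centre': [127.0, 504.6], 'conf': 0.54}]
```

View pics/w5.png

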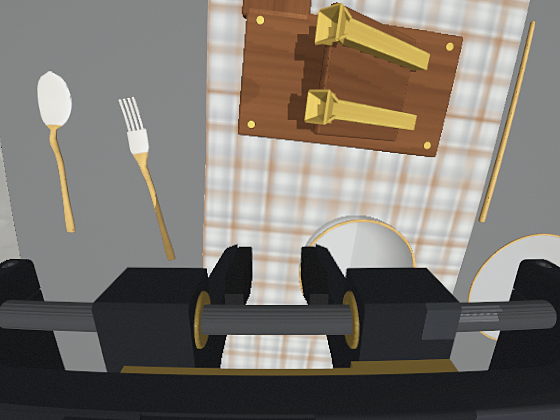

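View pics/t5.png

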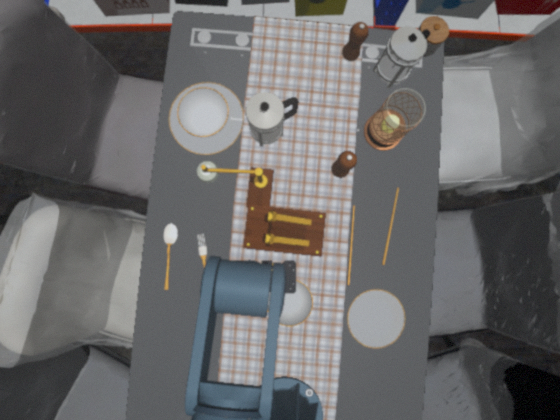

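```bash
python3 - <<'E'
import cv2
s=cv2.imread('pics/w5.png')
cv2.imwrite('pics/w5a.png',cv2.resize(s[0:75,305:440],None,fx=5.8,fy=5.8,interpolation=cv2.INTER_CUBIC))
cv2.imwrite('pics/w5b.png',cv2.resize(s[80:140,295:430],None,fx=5.8,fy=5.8,interpolation=cv2.INTER_CUBIC))
E
```

```text
(no output)
```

View pics/w5a.png

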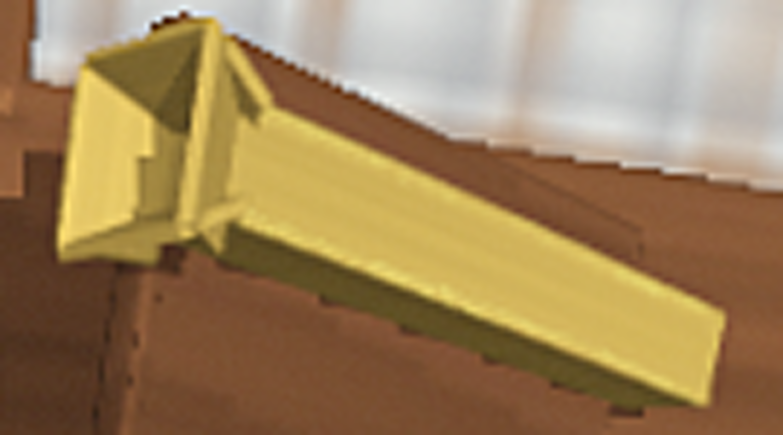

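View pics/w5b.png

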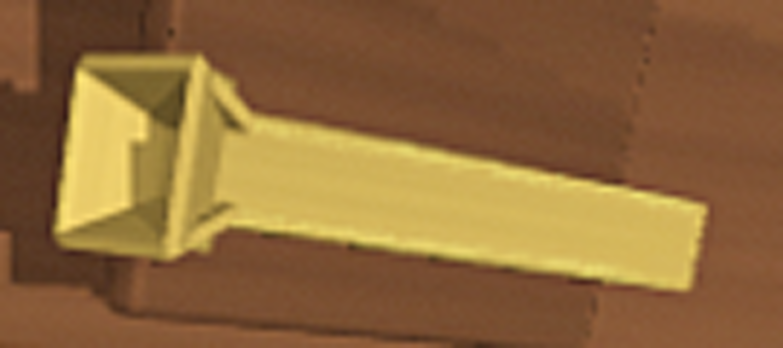

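```bash
cat > fit3.py <<'E'
from h import *
import pickle
from scipy.optimize import least_squares
w,t5=pickle.load(open('w5.pkl','rb'));pt,ps=pickle.load(open('ps.pkl','rb'))
A=lambda u,v:(v/5.8-.4,305+u/5.8-.4)
B=lambda u,v:(80+v/5.8-.4,295+u/5.8-.4)
T=lambda u,v:(160+v/5.8-.4,235+u/6-.4)
S=lambda u,v:(150+v/4-.4,215+u/5-.4)
ta=np.radians(35);c,s=np.cos(ta),np.sin(ta)
FY=-.055
def tube(sx,lx,ly,lz,fz): return np.array([sx+lx,FY+lz*c+ly*s,fz+lz*s-ly*c])
def Wd(p,X):
    C,S_=np.cos(p[2]),np.sin(p[2]); return np.array([p[0]+C*X[0]-S_*X[1],p[1]+S_*X[0]+C*X[1],X[2]])
# p: x y yaw fz back m bx by ho
def P3(p,k,a):
    if k=='l': return Wd(p,tube(a[0],a[1]*p[5],a[2]*p[5],.131,p[3]))
    if k=='b': return Wd(p,tube(a[0],a[1]*p[8],-p[8],-p[4],p[3]))
    if k=='c': return Wd(p,np.array([p[6]+a[0]*.065,p[7]+a[1]*.115,.014]))
F,N=.03,-.03
ow=[(w,A(83,66),'l',(F,1,1)),(w,A(60,252),'l',(F,-1,1)),(w,A(212,22),'l',(F,1,-1)),(w,A(184,237),'l',(F,-1,-1)),
 (w,A(725,316),'b',(F,1)),(w,A(709,405),'b',(F,-1)),
 (w,B(78,60),'l',(N,1,1)),(w,B(57,243),'l',(N,-1,1)),(w,B(201,58),'l',(N,1,-1)),(w,B(172,254),'l',(N,-1,-1)),
 (w,B(707,206),'b',(N,1)),(w,B(692,291),'b',(N,-1)),
 (w,(133,238),'c',(-1,1)),(w,(157,435.5),'c',(-1,-1)),(w,(36.5,463),'c',(1,-1))]
ot=[(pt,T(461,346),'b',(F,1)),(pt,T(459,377),'b',(F,-1)),(pt,T(447,464),'b',(N,1)),(pt,T(444,500),'b',(N,-1)),
 (pt,T(545,308),'c',(1,-1)),(pt,T(520,555),'c',(-1,-1)),(pt,T(52,510),'c',(-1,1))]
os=[(ps,S(509,468),'c',(1,-1)),(ps,S(312,572),'c',(-1,-1)),(ps,S(35,338),'c',(-1,1))]
def run(obs,p0,free=None):
    def res(p):
        r=[proj(cc,P3(p,k,a))[0]-np.array(px) for cc,px,k,a in obs]
        return np.r_[np.ravel(r),(p[5]-.012)/.002*.3,(p[8]-.0075)/.0003,(p[4]-.003)/.005]
    q=least_squares(res,p0,loss='soft_l1',x_scale=[.01,.01,.05,.01,.003,.003,.01,.01,.001])
    return q.x,res(q.x)[:2*len(obs)].reshape(-1,2)
p0=np.array([.53,0,-.1,.028,.003,.012,0,0,.0075])
E
python3 - <<'E'
from fit3 import *
for nm,o in(('w',ow),('all',ow+ot+os)):
    p,r=run(o,p0);print(nm,np.round(p,4));
    print(np.round(r,1).tolist())
    for sx in(N,F):print(Wd(p,tube(sx,0,0,0,p[3])),Wd(p,tube(sx,0,0,.131,p[3])))
p,_=run(ow,p0);np.save('p.npy',p)
# pin offset check with other cams
E
```

```text
w [ 5.294e-01 -5.600e-03 -1.002e-01  2.620e-02  5.000e-03  1.220e-02
  3.000e-04  1.130e-02  7.500e-03]
[[-0.7, -0.3], [0.7, -0.6], [-0.0, 0.6], [-0.6, 0.2], [0.2, 0.2], [0.5, -0.4], [0.5, 0.2], [-0.8, -0.1], [0.8, -0.0], [-0.3, 0.1], [0.0, 0.2], [-0.2, -0.4], [0.9, -2.5], [0.5, 0.1], [-1.6, 1.6]]
[ 0.4940569  -0.05733498  0.02616584] [0.50478816 0.049436   0.10130435]
[ 0.55375612 -0.06333519  0.02616584] [0.56448738 0.0434358  0.10130435]
all [ 5.295e-01 -5.700e-03 -1.004e-01  2.570e-02  5.500e-03  1.220e-02
  3.000e-04  1.050e-02  7.500e-03]
[[-0.6, -0.3], [0.8, -0.6], [0.1, 0.6], [-0.5, 0.2], [0.3, 0.2], [0.6, -0.3], [0.4, 0.2], [-0.8, -0.1], [0.7, -0.0], [-0.3, 0.1], [0.0, 0.3], [-0.2, -0.3], [1.0, -1.8], [0.6, 0.8], [-1.4, 2.4], [-0.2, -0.2], [-0.3, -0.4], [0.4, -0.0], [-0.6, -0.1], [-1.2, 0.2], [0.9, -0.2], [-0.2, -1.5], [-0.8, 1.8], [1.8, -0.8], [-1.8, -1.5]]
[ 0.49410702 -0.05738632  0.02569109] [0.50486383 0.04938209 0.10082961]
[ 0.55380481 -0.06340081  0.02569109] [0.56456162 0.0433676  0.10082961]
```

```bash
python3 - <<'E'
from fit3 import *
for e in [(22,533),(221,482.5)]: print(atz(w,e,.004))
for e in [(188.5,398),(264,385),(206,353.5),(283.5,350)]: print(atz(pt,e,.004))
for c,nm in((w,'w'),(t5,'t')):
  im=c['image'].astype(int);H=cv2.cvtColor(c['image'],cv2.COLOR_RGB2HSV)
  m=((H[...,1]>90)&(H[...,0]>10)&(H[...,0]<35)).astype(np.uint8)
  n,l,st,ce=cv2.connectedComponentsWithStats(m,connectivity=8)
  for i in range(1,n):
    ys,xs=np.nonzero(l==i)
    if len(ys)<40: continue
    P=np.array([atz(c,(a,b),.005)[:2] for a,b in zip(ys,xs)])
    mm=P.mean(0);u=np.linalg.svd(P-mm,full_matrices=0)[2][0];t=(P-mm)@u;tr=(P-mm)@np.array([-u[1],u[0]])
    if .15<np.ptp(t)<.3 and tr.std()<.01: print(nm,len(ys),'mid',np.round(mm+u*(t.min()+t.max())/2,4),np.round(mm,4),'len',round(np.ptp(t),4),'w',round(tr.std(),4),'dir',np.round(u,4))
E
```

```text
[ 0.60481266 -0.19849422  0.004     ]
[ 0.3742235  -0.18340123  0.004     ]
[ 0.65580778 -0.33368527  0.004     ]
[ 0.43272401 -0.29213913  0.004     ]
[ 0.60191996 -0.19980964  0.004     ]
[ 0.37580695 -0.18896066  0.004     ]
w 1117 mid [ 0.49   -0.1888] [ 0.4901 -0.1888] len 0.232 w 0.0021 dir [-0.9974  0.0721]
t 183 mid [ 0.5451 -0.3088] [ 0.539  -0.3076] len 0.2294 w 0.002 dir [-0.9792  0.2031]
t 171 mid [ 0.4882 -0.1912] [ 0.4825 -0.1908] len 0.2281 w 0.0019 dir [-0.9972  0.0744]
```

```bash
python3 - <<'E'
from fit3 import *
print(atz(pt,(161.9,342),.08),atz(ps,(229,368.6),.08),atz(ps,(207,373),.163),atz(ps,(254,366),.0),atz(pt,(155,348),.163))
print('bowl',[atz(w,(r,cc),.05) for r,cc in((217,360),(265,414),(260,312))])
E
```

```text
[ 0.7171936  -0.15319239  0.08      ] [ 0.71391899 -0.15446076  0.08      ] [ 0.71162395 -0.15326672  0.163     ] [ 0.70446616 -0.16931118  0.        ] [ 0.71792813 -0.15445582  0.163     ]
bowl [array([ 0.39395201, -0.00982331,  0.05      ]), array([ 0.33638801, -0.07807775,  0.05      ]), array([0.34230372, 0.03963992, 0.05      ])]
```

play_rows(motion=[0.306, -0.554, 0, 0, 0, -0.00135, 0.306, -0.554, 0, 0, 0, -0.00135, 0.306, -0.554, 0, 0, 0, -0.00135, 0.306, -0.554, 0, 0, 0, -0.00135, 0.306, -0.554, 0, 0, 0, -0.00135, 0.306, -0.554, 0, 0, 0, -0.00135, 0.306, -0.554, 0, 0, 0, -0.00135, 0.306, -0.554, -0.5, 0, 0, -0.00135, 0.306, -0.554, -0.7, 0, 0, -0.00135, 0.306, -0.554, -0.7, 0, 0, -0.00135, 0, 0, -0.5, 0, 0, 0, 0, 0, 0, 0, 0, 0], fingers=0.4)

```text
time_s: 11.95
position: [0.5709, -0.1958, 0.0901]
tool_rot: [-0.001, -0.68, 0.734, 0.004]
force: [-1.6, 0.1, 0.1]
width: 0.402
```

```bash
python3 - <<'E'
from h import *
p=snap('wrist','w6.png');s=env.state();print(s['position'],s['tool_rot'])
im=p['image'];H=cv2.cvtColor(im,cv2.COLOR_RGB2HSV)
X=np.array([[.4895+t*.9973,-.1895-t*.073,.004] for t in (-.115,.0,.085,.115)])
print(proj(p,X))
q=snap('scene','s6.png')
E
```

```text
[ 0.57204154 -0.19591873  0.09260507] [-5.89622108e-04 -6.79733133e-01  7.33455960e-01  2.20775539e-03]
[[399.13134102 277.10562195]
 [303.92100552 276.71641891]
 [211.97299732 276.33880153]
 [174.27636432 276.18352721]]
```

View pics/w6.png

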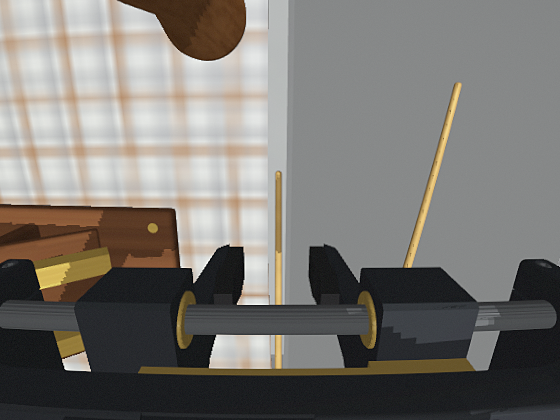

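View pics/s6.png

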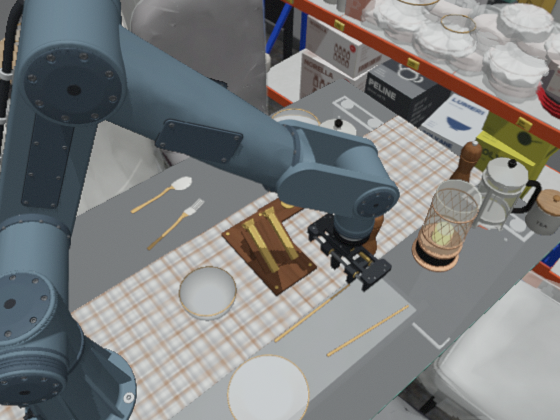

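play_rows(motion=[0, 0, -0.4, 0, 0, 0, 0, 0, -0.4, 0, 0, 0, 0, 0, -0.4, 0, 0, 0, 0, 0, -0.3, 0, 0, 0, 0, 0, -0.1, 0, 0, 0, 0, 0, 0, 0, 0, 0, 0, 0, 0, 0, 0, 0])

```text
time_s: 12.75
position: [0.5736, -0.1968, 0.0159]
tool_rot: [0.0, -0.68, 0.734, -0.001]
force: [-0.3, -0.3, 0.3]
width: 0.401
```

play_rows(motion=[0, 0.01, -0.068, 0, 0, 0, 0, 0, 0, 0, 0, 0, 0, 0, 0, 0, 0, 0, 0, 0, 0, 0, 0, 0, 0, 0, 0, 0, 0, 0, 0, 0, 0, 0, 0, 0], fingers=0, force=30)

```text
time_s: 13.35
position: [0.5729, -0.1962, 0.0116]
tool_rot: [0.0, -0.679, 0.734, -0.0]
force: [-0.7, -0.6, 1.5]
width: 0.088
```

play_rows(motion=[0, 0, 0.3, 0, 0, 0, 0, 0, 0.7, 0, 0, 0, 0, 0, 0.8, 0, 0, 0, 0, 0, 0.8, 0, 0, 0, 0, 0, 0.8, 0, 0, 0, 0, 0, 0.8, 0, 0, 0, 0, 0, 0.8, 0, 0, 0, 0, 0, 0.77, 0, 0, 0])

```text
time_s: 14.15
position: [0.5724, -0.1958, 0.3028]
tool_rot: [0.0, -0.679, 0.734, -0.001]
force: [0.8, -0.4, -0.7]
width: 0.084
```

play_rows(motion=[0.012, 0.52, 0, 0, 0, 0.0154, 0.012, 0.52, 0, 0, 0, 0.0154, 0.012, 0.52, 0, 0, 0, 0.0154, 0.012, 0.52, 0, 0, 0, 0.0154, 0.012, 0.52, 0, 0, 0, 0.0154, 0.012, 0.52, 0, 0, 0, 0.0154, 0.012, 0.52, 0, 0, 0, 0.0154, 0.012, 0.52, 0, 0, 0, 0.0154])

```text
time_s: 14.95
position: [0.5772, 0.0131, 0.3008]
tool_rot: [-0.0, 0.907, -0.421, 0.0]
force: [-0.0, 0.8, -1.0]
width: 0.086
```

play_rows(motion=[0.012, 0.52, 0, 0, 0, 0.0154, 0.012, 0.52, 0, 0, 0, 0.0154, 0.012, 0.52, 0, 0, 0, 0.0154, 0.012, 0.52, 0, 0, 0, 0.0154, 0.012, 0.52, 0, 0, 0, 0.0154, 0.012, 0.52, 0, 0, 0, 0.0154, 0.012, 0.52, 0, 0, 0, 0.0154, 0.012, 0.52, 0, 0, 0, 0.0154, 0, 0, 0, 0, 0, 0, 0, 0, 0, 0, 0, 0])

```text
time_s: 15.95
position: [0.582, 0.2202, 0.3003]
tool_rot: [0.0, 0.999, -0.05, 0.0]
force: [0.1, -0.5, -0.9]
width: 0.088
```

play_rows(motion=[0, 0, -0.15, 0.0161, -0.0016, 0, 0, 0, -0.15, 0.0161, -0.0016, 0, 0, 0, -0.15, 0.0161, -0.0016, 0, 0, 0, -0.15, 0.0161, -0.0016, 0, 0, 0, -0.15, 0.0161, -0.0016, 0, 0, 0, -0.15, 0.0161, -0.0017, 0, 0, 0, 0, 0, 0, 0, 0, 0, 0, 0, 0, 0])

```text
time_s: 16.75
position: [0.5825, 0.2185, 0.2549]
tool_rot: [-0.299, 0.953, -0.049, 0.015]
force: [0.3, 0.2, 0.9]
width: 0.082
```

```bash
cat > look.py <<'E'
from fit3 import *
from scipy.spatial.transform import Rotation as Ro
import sys
def R():
    s=env.state();q=s['tool_rot'];return s['position'],Ro.from_quat([q[1],q[2],q[3],q[0]]).as_matrix()
p=np.load('p.npy')
U=Wd(p,[0,c,s])-Wd(p,[0,0,0])
E
python3 - <<'E'
from look import *
a,M=R();print(a);print(np.round(M,4));print('U',U,'-tooly',-M[:,1])
t=snap('top','t7.png');sc=snap('scene','s7.png');wr=snap('wrist','w7.png')
pickle.dump((t,sc,wr,a,M),open('c7.pkl','wb'))
for nm,cam in(('t',t),('s',sc)):
    im=cv2.imread('pics/%s7.png'%nm)
    tipc=a+M[:,1]*.197+M[:,2]*.0076; outer=a-M[:,1]*.033+M[:,2]*.0076
    print(nm,proj(cam,np.array([tipc,outer])))
    F_=Wd(p,tube(F,0,0,.131,p[3]));r=proj(cam,F_)[0].astype(int);print(r)
    k=im[r[0]-60:r[0]+60,r[1]-75:r[1]+75]
    cv2.imwrite('pics/%s7c.png'%nm,cv2.resize(k,None,fx=5,fy=5,interpolation=cv2.INTER_CUBIC))
E
```

```text
[0.58253155 0.21845698 0.25491195]
[[ 9.948e-01 -8.400e-02  5.780e-02]
 [-1.020e-01 -8.168e-01  5.679e-01]
 [-5.000e-04 -5.708e-01 -8.211e-01]]
U [0.08191803 0.81504571 0.57357644] -tooly [0.08400701 0.8167685  0.570817  ]
t [[213.68776973 263.10424971]
 [199.91523625 178.61775009]]
[215 270]
s [[196.23848186 262.36650866]
 [112.44080353 213.85566758]]
[210 267]
```

View pics/t7c.png

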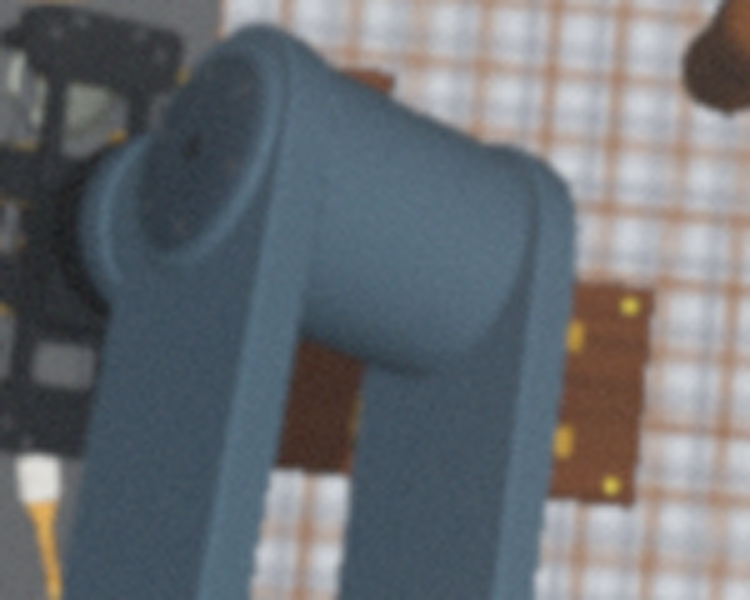

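View pics/s7c.png

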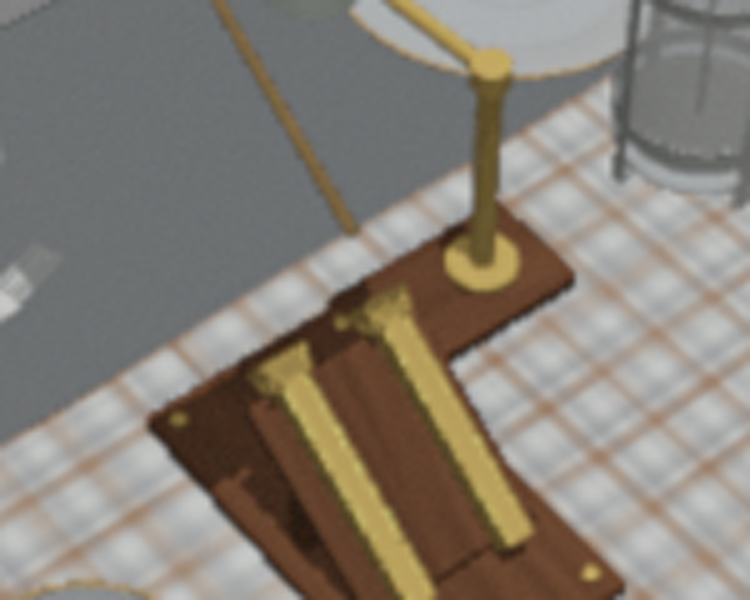

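View pics/w7.png

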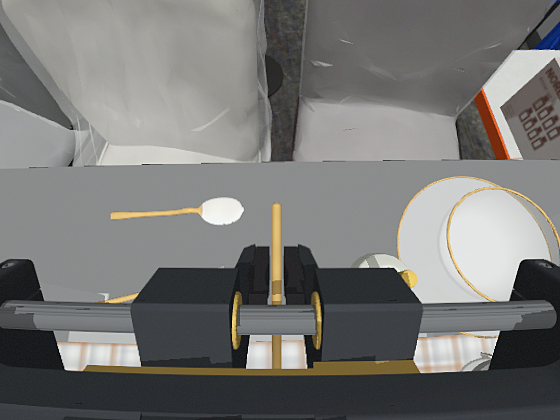

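```bash
cat >> look.py <<'E'
Ff=Wd(p,tube(F,0,0,0,p[3]-.0002));Fn=Wd(p,tube(N,0,0,0,p[3]-.0002))
def rep(Fl,dz=.0076,dy=.082):
    a,M=R();ax=a+M[:,2]*dz
    e=ax-Fl;sc=e@U;pe=e-sc*U
    tip=a+M[:,2]*dz+M[:,1]*(dy+.115);et=tip-Fl;st=et@U;pt_=et-st*U
    print('grip perp mm',np.round(pe*1e3,1),'tip s mm',round(st*1e3,1),'tip perp',np.round(pt_*1e3,1))
    X=np.array([np.cos(p[2]),np.sin(p[2]),0]);Yd=np.cross(U,X)
    print('tip x,y(local)',np.round([pt_@X*1e3,pt_@Yd*1e3],1),'ang err deg (about x, about Yd)',np.round(np.degrees([(-M[:,1])@Yd,(-M[:,1])@X]),2))
    print('pos',np.round(a,4),'F',np.round(env.state()['force'],1))
E
python3 -c "
from look import *
rep(Ff)"
```

```text
grip perp mm [ -0.4 -10.   14.3] tip s mm 168.5 tip perp [  0.1 -10.4  14.7]
tip x,y(local) [  1.2 -17.9] ang err deg (about x, about Yd) [ 0.14 -0.15]
pos [0.5829 0.2202 0.2562] F [-0.1  0.6 -0.7]
```

play_rows(motion=[0.001, 0.068, -0.097, 0, 0, 0, 0.001, 0.068, -0.097, 0, 0, 0, 0.001, 0.068, -0.097, 0, 0, 0, -0.0164, -0.163, -0.1147, 0, 0, 0, -0.0164, -0.163, -0.1147, 0, 0, 0, -0.0164, -0.163, -0.1147, 0, 0, 0, 0, 0, 0, 0, 0, 0, 0, 0, 0, 0, 0, 0, 0, 0, 0, 0, 0, 0])

```text
time_s: 17.8
position: [0.5803, 0.2055, 0.2234]
tool_rot: [-0.3, 0.953, -0.047, 0.015]
force: [0.1, -0.1, -0.7]
width: 0.082
```

```bash
python3 - <<'E'
from look import *
rep(Ff)
sc=snap('scene','s8.png');im=cv2.imread('pics/s8.png')
cv2.imwrite('pics/s8c.png',cv2.resize(im[150:240,215:315],None,fx=6,fy=6,interpolation=cv2.INTER_CUBIC))
E
```

```text
grip perp mm [-0.4  0.5 -0.7] tip s mm 137.6 tip perp [-0.3  0.4 -0.6]
tip x,y(local) [-0.3  0.7] ang err deg (about x, about Yd) [ 0.04 -0.05]
pos [0.5803 0.2055 0.2234] F [ 0.1 -0.1 -0.7]
```

View pics/s8c.png

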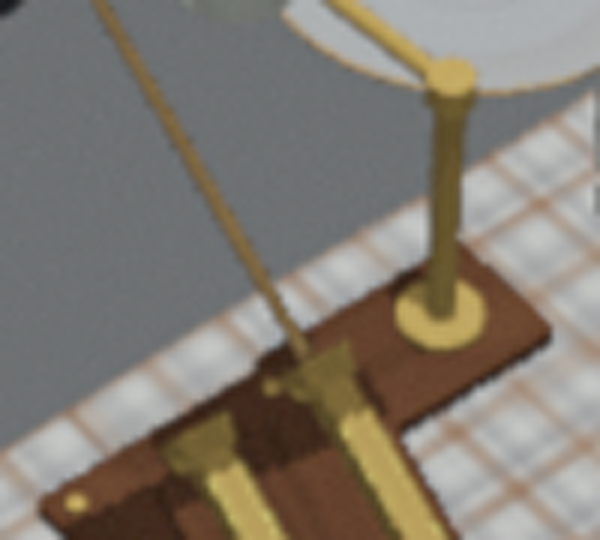

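play_rows(motion=[0.007, -0.009, 0.013, 0, 0, 0, -0.0082, -0.0815, -0.0574, 0, 0, 0, -0.0082, -0.0815, -0.0574, 0, 0, 0, -0.0082, -0.0815, -0.0574, 0, 0, 0, -0.0082, -0.0815, -0.0574, 0, 0, 0, -0.0082, -0.0815, -0.0574, 0, 0, 0, -0.0082, -0.0815, -0.0574, 0, 0, 0, 0, 0, 0, 0, 0, 0])

```text
time_s: 18.65
position: [0.5778, 0.1801, 0.2059]
tool_rot: [-0.3, 0.953, -0.048, 0.015]
force: [0.1, -0.6, -0.3]
width: 0.087
```

```bash
python3 -c "
from look import *
rep(Ff)"
```

```text
grip perp mm [-0.4  0.3 -0.4] tip s mm 106.6 tip perp [-0.4  0.2 -0.2]
tip x,y(local) [-0.5  0.3] ang err deg (about x, about Yd) [0.07 0.01]
pos [0.5778 0.1801 0.2059] F [ 0.1 -0.6 -0.3]
```

play_rows(motion=[-0.0164, -0.163, -0.1147, 0, 0, 0, -0.0164, -0.163, -0.1147, 0, 0, 0, -0.0164, -0.163, -0.1147, 0, 0, 0, -0.0164, -0.163, -0.1147, 0, 0, 0, -0.0164, -0.163, -0.1147, 0, 0, 0, -0.0164, -0.163, -0.1147, 0, 0, 0, -0.0164, -0.163, -0.1147, 0, 0, 0, -0.0164, -0.163, -0.1147, 0, 0, 0, -0.0164, -0.163, -0.1147, 0, 0, 0, 0, 0, 0, 0, 0, 0])

```text
time_s: 19.65
position: [0.5703, 0.1062, 0.1539]
tool_rot: [-0.3, 0.953, -0.048, 0.015]
force: [-0.8, -0.4, -0.6]
width: 0.087
```

```bash
python3 -c "
from look import *
rep(Ff)"
```

```text
grip perp mm [-0.5  0.4 -0.4] tip s mm 15.9 tip perp [-0.6  0.2 -0.2]
tip x,y(local) [-0.6  0.3] ang err deg (about x, about Yd) [0.08 0.05]
pos [0.5703 0.1062 0.1539] F [-0.8 -0.4 -0.6]
```

play_rows(motion=[-0.0049, -0.0489, -0.0344, 0, 0, 0, -0.0049, -0.0489, -0.0344, 0, 0, 0, -0.0049, -0.0489, -0.0344, 0, 0, 0, -0.0049, -0.0489, -0.0344, 0, 0, 0, 0, 0, 0, 0, 0, 0])

```text
time_s: 20.15
position: [0.5696, 0.0974, 0.1478]
tool_rot: [-0.3, 0.953, -0.047, 0.015]
force: [-0.1, -1.1, 0.3]
width: 0.082
```

play_rows(motion=[-0.0033, -0.0326, -0.023, 0, 0, 0, 0, 0, 0, 0, 0, 0])

```text
time_s: 20.35
position: [0.5694, 0.0959, 0.1468]
tool_rot: [-0.3, 0.953, -0.047, 0.015]
force: [0.2, 0.4, 0.5]
width: 0.084
```

play_rows(motion=[-0.0033, -0.0326, -0.023, 0, 0, 0, 0, 0, 0, 0, 0, 0])

```text
time_s: 20.55
position: [0.5693, 0.0948, 0.146]
tool_rot: [-0.3, 0.953, -0.047, 0.015]
force: [0.0, 2.8, 2.6]
width: 0.084
```

play_rows(motion=[-0.0016, -0.0163, -0.0115, 0, 0, 0, 0, 0, 0, 0, 0, 0])

```text
time_s: 20.75
position: [0.5694, 0.0947, 0.146]
tool_rot: [-0.301, 0.952, -0.047, 0.015]
force: [-0.0, 5.2, 5.5]
width: 0.083
```

play_rows(motion=[-0.0033, -0.0326, -0.023, 0, 0, 0, 0, 0, 0, 0, 0, 0])

```text
time_s: 20.95
position: [0.5694, 0.0945, 0.1459]
tool_rot: [-0.303, 0.952, -0.047, 0.015]
force: [0.3, 12.2, 9.0]
width: 0.083
```

```bash
python3 - <<'E'
from look import *
rep(Ff)
sc=snap('scene','s9.png');im=cv2.imread('pics/s9.png')
cv2.imwrite('pics/s9c.png',cv2.resize(im[110:260,200:340],None,fx=4,fy=4,interpolation=cv2.INTER_CUBIC))
e=Ff+U*.230;print('end expected',proj(sc,np.array([e])))
w9=snap('wrist','w9.png');print(proj(w9,np.array([e,e+U*.003])))
E
```

```text
grip perp mm [-0.2  0.2 -0.3] tip s mm 1.8 tip perp [ 0.3  0.7 -1.1]
tip x,y(local) [0.2 1.3] ang err deg (about x, about Yd) [-0.28 -0.13]
pos [0.5694 0.0945 0.1459] F [ 0.3 12.2  9. ]
end expected [[174.93542189 246.53778235]]
[[208.72344658 276.93749514]
 [202.99577388 276.95121172]]
```

View pics/s9c.png

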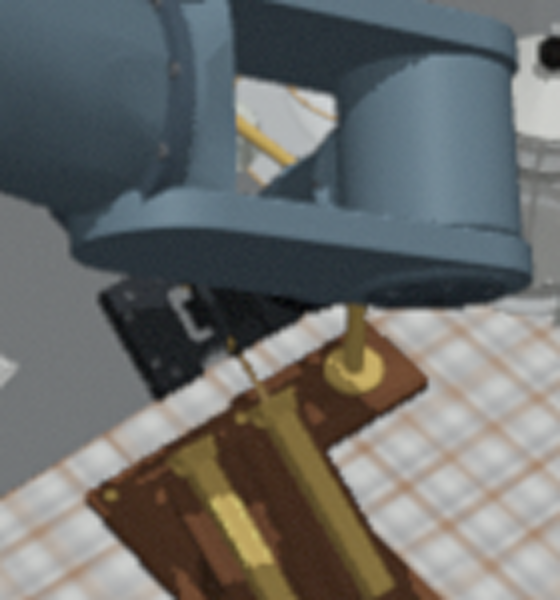

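View pics/w9.png

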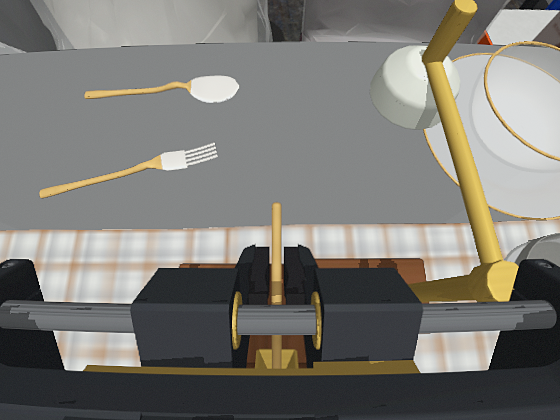

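play_rows(motion=[0, 0, 0, 0, 0, 0, 0, 0, 0, 0, 0, 0, 0, 0, 0, 0, 0, 0, -0.0285, -0.2855, 0.41, 0, 0, 0, -0.0285, -0.2855, 0.41, 0, 0, 0, -0.0285, -0.2855, 0.41, 0, 0, 0, -0.0285, -0.2855, 0.41, 0, 0, 0], fingers=0.25)

```text
time_s: 21.75
position: [0.563, 0.0339, 0.2263]
tool_rot: [-0.3, 0.953, -0.048, 0.015]
force: [0.1, -0.7, -0.1]
width: 0.248
```

play_rows(motion=[0, 0, 0.24, -0.0161, 0.0016, 0, 0, 0, 0.24, -0.0161, 0.0016, 0, 0, 0, 0.24, -0.0161, 0.0016, 0, 0, 0, 0.24, -0.0161, 0.0016, 0, 0, 0, 0.24, -0.0161, 0.0016, 0, 0, 0, 0.24, -0.0161, 0.0017, 0, 0, 0, 0, 0, 0, 0])

```text
time_s: 22.45
position: [0.5642, 0.0364, 0.2999]
tool_rot: [0.001, 0.999, -0.048, 0.002]
force: [0.1, 0.5, 0.2]
width: 0.25
```

```bash
python3 - <<'E'
from look import *
rep(Ff)
sc=snap('scene','s10.png');im=cv2.imread('pics/s10.png')
cv2.imwrite('pics/s10c.png',cv2.resize(im[140:290,200:340],None,fx=4,fy=4,interpolation=cv2.INTER_CUBIC))
e=Ff+U*.230;print('end expected',proj(sc,np.array([e,e+U*.005])))
E
```

```text
grip perp mm [ -8.8 -91.8 131.7] tip s mm 73.7 tip perp [ -14.4 -156.5  224.4]
tip x,y(local) [   1.3 -273.9] ang err deg (about x, about Yd) [32.93 -0.24]
pos [0.5642 0.0364 0.2999] F [0.1 0.5 0.2]
end expected [[174.93542189 246.53778235]
 [173.14027471 245.49714371]]
```

View pics/s10c.png

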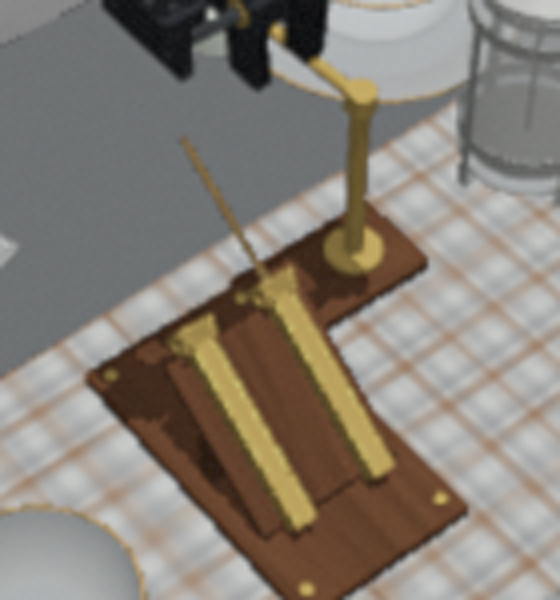

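play_rows(motion=[0.0914, -0.5186, 0, 0, 0, -0.019, 0.0914, -0.5186, 0, 0, 0, -0.019, 0.0914, -0.5186, 0, 0, 0, -0.019, 0.0914, -0.5186, 0, 0, 0, -0.019, 0.0914, -0.5186, 0, 0, 0, -0.019, 0.0914, -0.5186, 0, 0, 0, -0.019, 0.0914, -0.5186, 0, 0, 0, -0.019], fingers=0.4)

```text
time_s: 23.2
position: [0.5945, -0.1487, 0.2961]
tool_rot: [-0.001, 0.891, -0.453, -0.002]
force: [1.0, 0.5, -0.0]
width: 0.399
```

play_rows(motion=[0.0914, -0.5186, 0, 0, 0, -0.019, 0.0914, -0.5186, 0, 0, 0, -0.019, 0.0914, -0.5186, 0, 0, 0, -0.019, 0.0914, -0.5186, 0, 0, 0, -0.019, 0.0914, -0.5186, 0, 0, 0, -0.019, 0.0914, -0.5186, -0.5, 0, 0, -0.019, 0.0914, -0.5186, -0.8, 0, 0, -0.019, 0, 0, -0.8, 0, 0, 0, 0, 0, -0.8, 0, 0, 0, 0, 0, -0.8, 0, 0, 0, 0, 0, 0, 0, 0, 0, 0, 0, 0, 0, 0, 0])

```text
time_s: 24.4
position: [0.626, -0.3286, 0.1117]
tool_rot: [0.0, -0.633, 0.775, 0.002]
force: [0.1, 0.5, 1.4]
width: 0.407
```

```bash
python3 - <<'E'
from look import *
p_=snap('wrist','w11.png');a,M=R();print(a,np.round(M,4))
X=np.array([[.545+t*.979,-.3088-t*.203,.004] for t in (-.115,.0,.085,.115)])
print(proj(p_,X), atz(p_,(160,280),.004))
pickle.dump(p_,open('w11.pkl','wb'))
E
```

```text
[ 0.62742441 -0.32935191  0.11419215] [[-1.995e-01 -9.799e-01  1.500e-03]
 [-9.799e-01  1.995e-01  2.000e-04]
 [-5.000e-04 -1.400e-03 -1.000e+00]]
[[383.35074427 273.41955601]
 [292.10597404 273.3567797 ]
 [206.2997367  273.32689452]
 [171.66543482 273.32234689]] [ 0.66594904 -0.33946187  0.004     ]
```

View pics/w11.png

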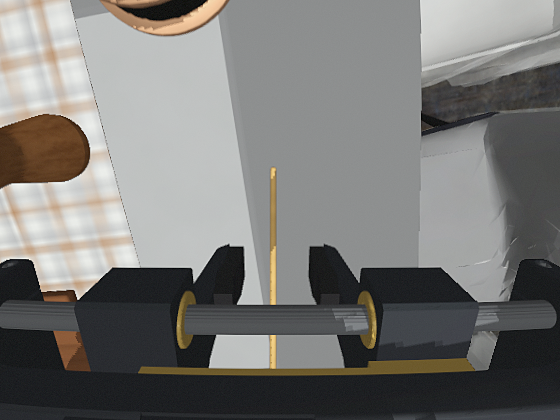

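play_rows(motion=[0.014, 0.068, -0.4, 0, 0, 0, 0, 0, -0.5, 0, 0, 0, 0, 0, -0.5, 0, 0, 0, 0, 0, -0.4, 0, 0, 0, 0, 0, -0.16, 0, 0, 0, 0, 0, 0, 0, 0, 0, 0, 0, 0, 0, 0, 0])

```text
time_s: 25.15
position: [0.6289, -0.3255, 0.0166]
tool_rot: [0.0, -0.633, 0.774, -0.001]
force: [-0.6, -0.1, 0.2]
width: 0.399
```

play_rows(motion=[0, 0, -0.085, 0, 0, 0, 0, 0, 0, 0, 0, 0, 0, 0, 0, 0, 0, 0, 0, 0, 0, 0, 0, 0, 0, 0, 0, 0, 0, 0, 0, 0, 0, 0, 0, 0], fingers=0, force=30)

```text
time_s: 25.75
position: [0.6284, -0.325, 0.0115]
tool_rot: [0.0, -0.633, 0.774, -0.0]
force: [-0.9, 0.9, 4.8]
width: 0.084
```

```bash
python3 - <<'E'
from look import *
a,M=R();print(a,np.round(M,4),env.state()['width'])
print(((np.array([.545,-.3088,.004])-a)@M))
E
```

```text
[ 0.62842628 -0.32497708  0.01147599] [[-1.983e-01 -9.801e-01  9.000e-04]
 [-9.801e-01  1.983e-01 -5.000e-04]
 [ 3.000e-04 -1.000e-03 -1.000e+00]] 0.0839439493937337
[0.00068603 0.08498498 0.00739015]
```

play_rows(motion=[0, 0, 0.3, 0, 0, 0, 0, 0, 0.7, 0, 0, 0, 0, 0, 0.8, 0, 0, 0, 0, 0, 0.8, 0, 0, 0, 0, 0, 0.8, 0, 0, 0, 0, 0, 0.8, 0, 0, 0, 0, 0, 0.8, 0, 0, 0, 0, 0, 0.77, 0, 0, 0])

```text
time_s: 26.55
position: [0.6275, -0.3246, 0.3017]
tool_rot: [0.0, -0.633, 0.774, -0.0]
force: [0.4, -0.7, -0.0]
width: 0.085
```

play_rows(motion=[-0.1167, 0.62, 0, 0, 0, 0.01477, -0.1167, 0.62, 0, 0, 0, 0.01477, -0.1167, 0.62, 0, 0, 0, 0.01477, -0.1167, 0.62, 0, 0, 0, 0.01477, -0.1167, 0.62, 0, 0, 0, 0.01477, -0.1167, 0.62, 0, 0, 0, 0.01477, -0.1167, 0.62, 0, 0, 0, 0.01477, -0.1167, 0.62, 0, 0, 0, 0.01477, -0.1167, 0.62, 0, 0, 0, 0.01477])

```text
time_s: 27.45
position: [0.5747, -0.0445, 0.2997]
tool_rot: [0.0, 0.893, -0.449, 0.0]
force: [0.5, 0.4, -0.8]
width: 0.084
```

play_rows(motion=[-0.1167, 0.62, 0, 0, 0, 0.01477, -0.1167, 0.62, 0, 0, 0, 0.01477, -0.1167, 0.62, 0, 0, 0, 0.01477, -0.1167, 0.62, 0, 0, 0, 0.01477, -0.1167, 0.62, 0, 0, 0, 0.01477, -0.1167, 0.62, 0, 0, 0, 0.01477, -0.1167, 0.62, 0, 0, 0, 0.01477, -0.1167, 0.62, 0, 0, 0, 0.01477, -0.1167, 0.62, 0, 0, 0, 0.01477, 0, 0, 0, 0, 0, 0, 0, 0, 0, 0, 0, 0])

```text
time_s: 28.55
position: [0.5225, 0.2335, 0.2995]
tool_rot: [0.0, 0.999, -0.05, -0.0]
force: [0.2, -0.4, -0.1]
width: 0.085
```

play_rows(motion=[0, 0, -0.15, 0.0162, -0.0016, 0, 0, 0, -0.15, 0.0162, -0.0016, 0, 0, 0, -0.15, 0.0162, -0.0016, 0, 0, 0, -0.15, 0.0162, -0.0016, 0, 0, 0, -0.15, 0.0162, -0.0016, 0, 0, 0, -0.15, 0.0162, -0.0017, 0, 0, 0, 0, 0, 0, 0, 0, 0, 0, 0, 0, 0])

```text
time_s: 29.35
position: [0.5233, 0.2317, 0.2542]
tool_rot: [-0.3, 0.952, -0.049, 0.015]
force: [-0.6, 0.5, -0.3]
width: 0.086
```

```bash
python3 - <<'E'
from look import *
rep(Fn,.0074,.085)
sc=snap('scene','s12.png');im=cv2.imread('pics/s12.png')
a,M=R();tip=a+M[:,1]*.2+M[:,2]*.0074
print(proj(sc,np.array([tip,tip-M[:,1]*.08])))
cv2.imwrite('pics/s12c.png',cv2.resize(im[140:290,190:330],None,fx=4,fy=4,interpolation=cv2.INTER_CUBIC))
rep(Fn,.0074,.085)
E
```

```text
grip perp mm [-0.5 -7.4 10.6] tip s mm 168.9 tip perp [-1.1 -7.3 10.5]
tip x,y(local) [ -0.4 -12.9] ang err deg (about x, about Yd) [-0.02  0.16]
pos [0.5233 0.2317 0.2542] F [-0.6  0.5 -0.3]
[[207.04749925 240.62504825]
 [177.51382536 223.48704114]]
grip perp mm [-0.4 -7.5 10.7] tip s mm 169.9 tip perp [-0.5 -7.5 10.7]
tip x,y(local) [  0.3 -13. ] ang err deg (about x, about Yd) [-0.03  0.03]
pos [0.5236 0.2324 0.2549] F [ 0.5  0.1 -0.2]
```

View pics/s12c.png

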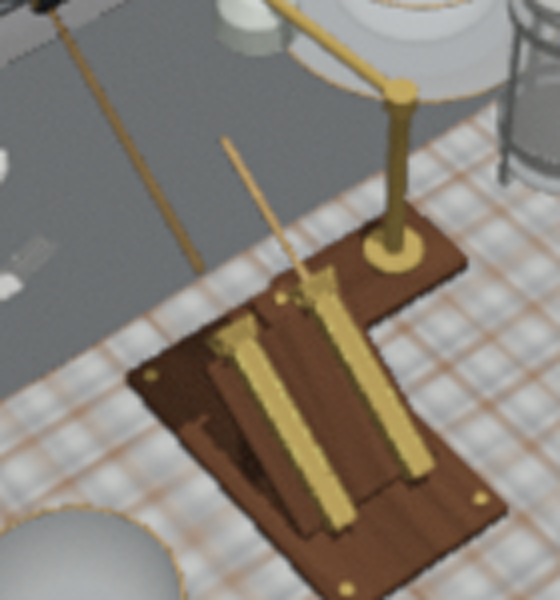

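play_rows(motion=[0.007, 0.075, -0.107, 0, 0, 0, 0.007, 0.075, -0.107, 0, 0, 0, -0.0164, -0.163, -0.1147, 0, 0, 0, -0.0164, -0.163, -0.1147, 0, 0, 0, -0.0164, -0.163, -0.1147, 0, 0, 0, 0, 0, 0, 0, 0, 0, 0, 0, 0, 0, 0, 0])

```text
time_s: 30.1
position: [0.5213, 0.2158, 0.2262]
tool_rot: [-0.302, 0.952, -0.048, 0.015]
force: [0.4, 0.9, -0.3]
width: 0.087
```

```bash
python3 - <<'E'
from look import *
sc=snap('scene','s13.png');im=cv2.imread('pics/s13.png')
cv2.imwrite('pics/s13c.png',cv2.resize(im[150:240,200:300],None,fx=6,fy=6,interpolation=cv2.INTER_CUBIC))
rep(Fn,.0074,.085)
a,M=R();tip=a+M[:,1]*.2+M[:,2]*.0074
print(proj(sc,np.array([tip,tip-M[:,1]*.08])))
E
```

```text
grip perp mm [-0.1  0.4 -0.6] tip s mm 140.0 tip perp [-0.1  0.8 -1.1]
tip x,y(local) [-0.2  1.3] ang err deg (about x, about Yd) [-0.17  0.02]
pos [0.5214 0.216  0.2264] F [ 0.8 -0.   0.1]
[[219.12785674 244.95680979]
 [189.93417403 228.03545764]]
```

View pics/s13c.png

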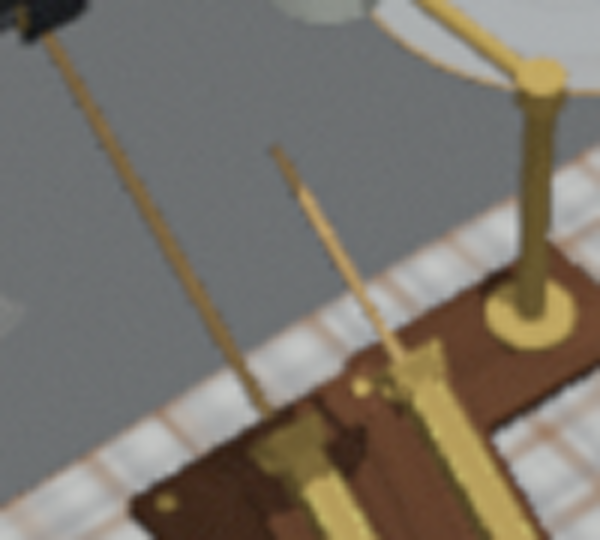

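play_rows(motion=[0.002, -0.012, 0.017, 0, 0, 0, -0.0082, -0.0815, -0.0574, 0, 0, 0, -0.0082, -0.0815, -0.0574, 0, 0, 0, -0.0082, -0.0815, -0.0574, 0, 0, 0, -0.0082, -0.0815, -0.0574, 0, 0, 0, -0.0082, -0.0815, -0.0574, 0, 0, 0, -0.0082, -0.0815, -0.0574, 0, 0, 0, 0, 0, 0, 0, 0, 0])

```text
time_s: 30.95
position: [0.5187, 0.1907, 0.2094]
tool_rot: [-0.302, 0.952, -0.048, 0.015]
force: [0.0, -0.6, -0.7]
width: 0.086
```

```bash
python3 -c "
from look import *
rep(Fn,.0074,.085)"
```

```text
grip perp mm [-0.3  0.1 -0.1] tip s mm 109.4 tip perp [-0.4  0.4 -0.5]
tip x,y(local) [-0.5  0.6] ang err deg (about x, about Yd) [-0.15  0.05]
pos [0.5187 0.1907 0.2094] F [ 0.  -0.6 -0.7]
```

play_rows(motion=[-0.0164, -0.163, -0.1147, 0, 0, 0, -0.0164, -0.163, -0.1147, 0, 0, 0, -0.0164, -0.163, -0.1147, 0, 0, 0, -0.0164, -0.163, -0.1147, 0, 0, 0, -0.0164, -0.163, -0.1147, 0, 0, 0, -0.0164, -0.163, -0.1147, 0, 0, 0, -0.0164, -0.163, -0.1147, 0, 0, 0, -0.0164, -0.163, -0.1147, 0, 0, 0, -0.0164, -0.163, -0.1147, 0, 0, 0, 0, 0, 0, 0, 0, 0])

```text
time_s: 31.95
position: [0.5112, 0.1168, 0.1574]
tool_rot: [-0.302, 0.952, -0.048, 0.015]
force: [1.0, -1.2, 0.7]
width: 0.089
```

```bash
python3 -c "
from look import *
rep(Fn,.0074,.085)"
```

```text
grip perp mm [-0.3  0.1 -0.1] tip s mm 18.8 tip perp [-0.6  0.4 -0.5]
tip x,y(local) [-0.6  0.6] ang err deg (about x, about Yd) [-0.14  0.08]
pos [0.5112 0.1168 0.1574] F [ 1.  -1.2  0.7]
```

play_rows(motion=[-0.0049, -0.0489, -0.0344, 0, 0, 0, -0.0049, -0.0489, -0.0344, 0, 0, 0, -0.0049, -0.0489, -0.0344, 0, 0, 0, -0.0049, -0.0489, -0.0344, 0, 0, 0, -0.0033, -0.0326, -0.023, 0, 0, 0, 0, 0, 0, 0, 0, 0])

```text
time_s: 32.55
position: [0.5103, 0.1062, 0.1501]
tool_rot: [-0.302, 0.952, -0.048, 0.015]
force: [-0.3, -1.5, 0.4]
width: 0.086
```

play_rows(motion=[-0.0033, -0.0326, -0.023, 0, 0, 0, 0, 0, 0, 0, 0, 0])

```text
time_s: 32.75
position: [0.5101, 0.1047, 0.149]
tool_rot: [-0.302, 0.952, -0.048, 0.015]
force: [0.6, -0.4, -0.1]
width: 0.086
```

play_rows(motion=[-0.0033, -0.0326, -0.023, 0, 0, 0, 0, 0, 0, 0, 0, 0])

```text
time_s: 32.95
position: [0.51, 0.1031, 0.1479]
tool_rot: [-0.302, 0.952, -0.048, 0.015]
force: [0.1, -0.5, 1.1]
width: 0.086
```

play_rows(motion=[-0.0033, -0.0326, -0.023, 0, 0, 0, 0, 0, 0, 0, 0, 0])

```text
time_s: 33.15
position: [0.5098, 0.1014, 0.1467]
tool_rot: [-0.302, 0.952, -0.048, 0.015]
force: [0.1, -0.4, 0.2]
width: 0.083
```

play_rows(motion=[-0.0033, -0.0326, -0.023, 0, 0, 0, 0, 0, 0, 0, 0, 0])

```text
time_s: 33.35
position: [0.5097, 0.1007, 0.1463]
tool_rot: [-0.303, 0.952, -0.047, 0.015]
force: [0.5, 4.1, 5.0]
width: 0.088
```

play_rows(motion=[-0.0033, -0.0326, -0.023, 0, 0, 0, 0, 0, 0, 0, 0, 0])

```text
time_s: 33.55
position: [0.5098, 0.1006, 0.1462]
tool_rot: [-0.304, 0.951, -0.047, 0.015]
force: [0.8, 11.2, 9.8]
width: 0.087
```

play_rows(motion=[-0.001, -0.01, -0.007, 0, 0, 0, 0, 0, 0, 0, 0, 0])

```text
time_s: 33.75
position: [0.5098, 0.1005, 0.1461]
tool_rot: [-0.305, 0.951, -0.047, 0.015]
force: [1.0, 13.0, 10.8]
width: 0.087
```

```bash
python3 -c "
from look import *
rep(Fn,.0074,.085)"
```

```text
grip perp mm [-0.2  0.   0. ] tip s mm -1.1 tip perp [ 0.2  1.  -1.5]
tip x,y(local) [0.1 1.8] ang err deg (about x, about Yd) [-0.54 -0.08]
pos [0.5098 0.1005 0.1461] F [ 1.  13.  10.8]
```

play_rows(motion=[0, 0, 0, 0, 0, 0, 0, 0, 0, 0, 0, 0, 0, 0, 0, 0, 0, 0, -0.0285, -0.2855, 0.41, 0, 0, 0, -0.0285, -0.2855, 0.41, 0, 0, 0, -0.0285, -0.2855, 0.41, 0, 0, 0, -0.0285, -0.2855, 0.41, 0, 0, 0], fingers=0.25)

```text
time_s: 34.45
position: [0.5034, 0.0398, 0.2266]
tool_rot: [-0.302, 0.952, -0.048, 0.015]
force: [0.6, 0.0, 0.3]
width: 0.25
```

play_rows(motion=[-0.2, -0.2, 0.3, -0.016, 0.0016, 0, -0.3, -0.3, 0.3, -0.016, 0.0016, 0, -0.5, -0.5, 0.3, -0.016, 0.0016, 0, -0.5, -0.5, 0.2, -0.016, 0.0016, 0, -0.5, -0.5, 0.2, -0.016, 0.0016, 0, -0.5, -0.5, 0.2, -0.016, 0.0016, 0, -0.5, -0.5, 0, 0, 0, 0, 0, 0, 0, 0, 0, 0])

```text
time_s: 35.25
position: [0.3521, -0.111, 0.3015]
tool_rot: [-0.003, 0.999, -0.052, 0.0]
force: [-0.0, 0.4, -0.9]
width: 0.252
```

```bash
python3 - <<'E'
from look import *
sc=snap('scene','s14.png');im=cv2.imread('pics/s14.png')
cv2.imwrite('pics/s14c.png',cv2.resize(im[140:290,190:330],None,fx=4,fy=4,interpolation=cv2.INTER_CUBIC))
t=snap('top','t14.png')
for Fl in(Fn,Ff):
    e=Fl+U*.230;print(proj(sc,np.array([e,e+U*.005])),proj(t,np.array([e,e+U*.005])))
E
```

```text
[[186.15030505 226.09419241]
 [184.32123072 225.03077235]] [[233.90325403 235.49816368]
 [233.69490862 233.76893806]]
[[174.93542189 246.53778235]
 [173.14027471 245.49714371]] [[210.33941896 238.32164707]
 [210.06552392 236.60856214]]
```

View pics/s14c.png

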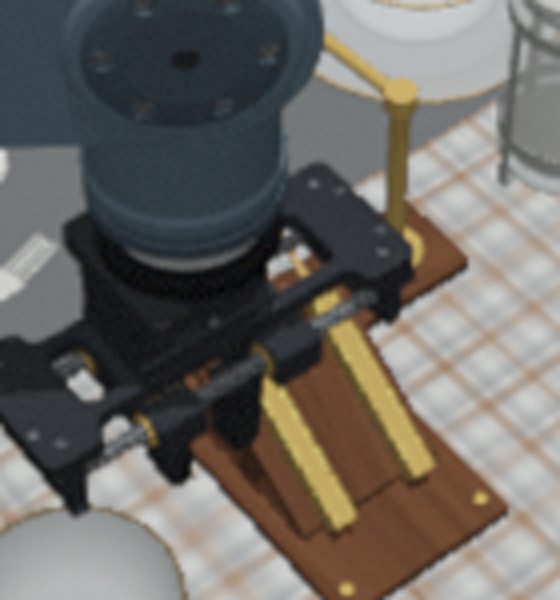

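View pics/t14.png

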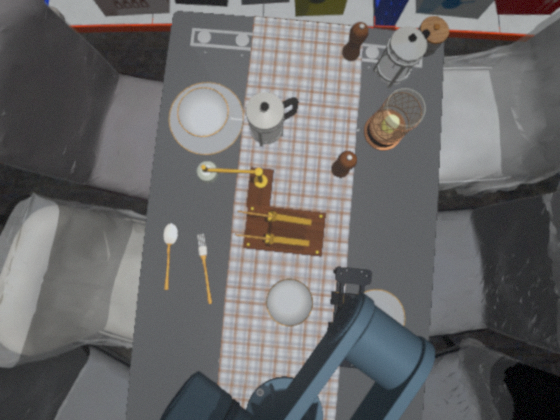

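play_rows(motion=[0, -0.6, 0.1, 0, 0, 0, 0, -0.6, 0.1, 0, 0, 0, 0, -0.6, 0, 0, 0, 0, 0, -0.6, 0, 0, 0, 0, 0, -0.6, 0, 0, 0, 0, 0, -0.6, 0, 0, 0, 0, 0, 0, 0, 0, 0, 0])

```text
time_s: 36.05
position: [0.3542, -0.2916, 0.3102]
tool_rot: [-0.004, 0.999, -0.051, -0.0]
force: [-0.3, 0.6, -0.1]
width: 0.246
```

```bash
python3 - <<'E'
from look import *
sc=snap('scene','s15.png');im=cv2.imread('pics/s15.png')
cv2.imwrite('pics/s15c.png',cv2.resize(im[140:290,190:330],None,fx=4,fy=4,interpolation=cv2.INTER_CUBIC))
t=snap('top','t15.png');it=cv2.imread('pics/t15.png')
cv2.imwrite('pics/t15c.png',cv2.resize(it[155:260,190:335],None,fx=5,fy=5,interpolation=cv2.INTER_CUBIC))
r=env.search_frame(t,'lamp_pin');print(r)
pin=atz(t,r[0]['centre'],.19);h=np.array([.672,.0762]);d=pin[:2]-h
print(pin,np.hypot(*d),'q',np.pi-(np.arctan2(d[1],d[0])-p[2]))
E
```

```text
[{'centre': [175.1, 213.1], 'conf': 0.63}, {'centre': [160.7, 341.5], 'conf': 0.36}]
[0.65668215 0.1853062  0.19      ] 0.11017621724255053 q 1.3311431144516166
```

View pics/s15c.png

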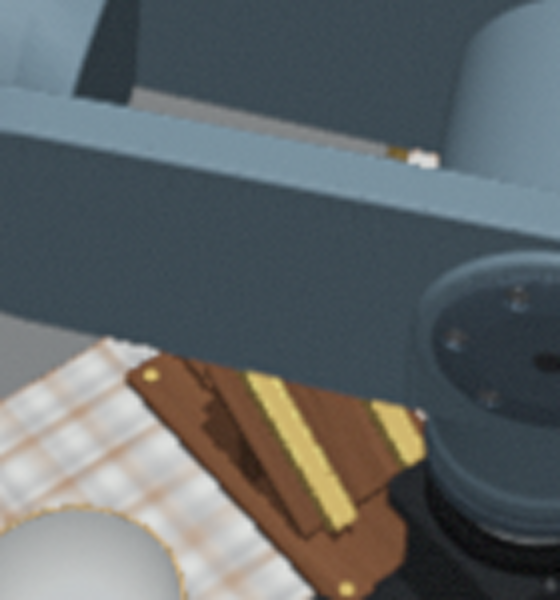

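View pics/t15c.png

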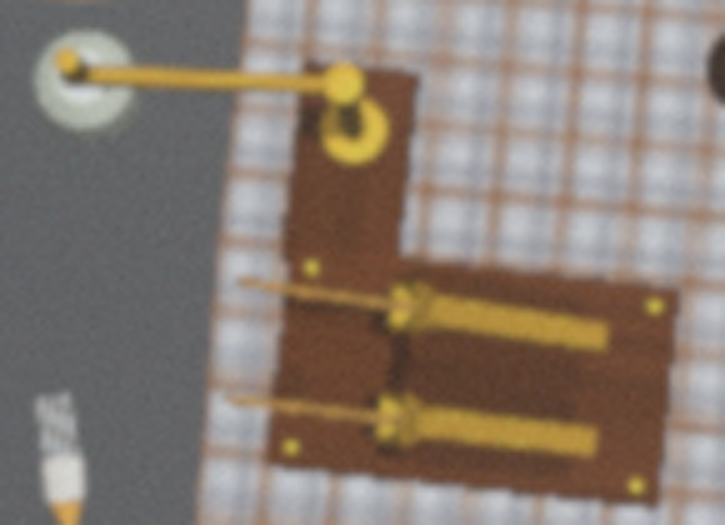

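```bash
python3 - <<'E'
from look import *
t=env.read_camera('top')
pin=atz(t,(167,203.2),.198);h=atz(t,(155+82/5,190+344/5),.168);d=(pin-h)[:2]
print(pin,h,np.hypot(*d),'q',np.pi-(np.arctan2(d[1],d[0])-p[2]))
print(env.state()['time_s'],env.hand_in())
E
```

```text
[0.67521374 0.20897808 0.198     ] [0.67123196 0.07333881 0.168     ] 0.1356977080831563 q 1.499972623941905
the job is handed in; nothing more can be done
36.25 None
```

The job is done and handed in at about 36 s of the 72 s allowed. The lamp was swung clear first, then each chopstick was slid into its own tube.

- **Lamp:** I gripped it by its pin and swung it about a quarter turn to the open side. My last top-view measurement puts the joint at about 1.50 rad, with the pin 136 mm from the hinge (135 mm given). The network's own pin reading in that picture was wrong: it put the pin 110 mm from the hinge. I took the pin's position from the picture by hand instead.
- **Chopsticks:** Each one stopped firmly with about 15–17 N along the tube, within 2 mm of the floor position I had estimated. In the last top view both free ends stick out equally, within about 1 px (2–3 mm) of where a fully home stick should end.
- **Checks not possible:** The arm blocked the last scene-camera view. The stick in the far tube had been confirmed from that camera right after release, within about 1 mm. The one in the near tube was checked only by the stop force and the top view.
- **Tableware:** I did not touch the fork, spoon or mill, and nothing looked moved in the last views. The gripper was clear of everything at hand-in.

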